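# Deburr the mouth of a copper enamel mount in the vice

### The arm

A 6-joint arm with a two-finger parallel gripper is mounted at the origin on the work surface. World frame = base frame: x ahead of the robot, y to its left, z up, the work surface at z = 0. Lengths are in mm, angles in rad, forces in N, time in s.
With the tool pointing down it reaches from about 400 to 925 mm from the base axis. Payload 12.5 kg.
Tool frame: the origin (TCP) lies at the very end of the fingers, on their centre line; the grasp point (between the pads) lies env.hold_point_z behind it (env.hold_point_z is the distance from the TCP to the grasp point, in mm); y points along the fingers, z is the direction in which the jaws open and shut, and the axes are right-handed (so a half turn about y gives the same grasp; the last joint's range is limited). The gripper opens to 95 mm and grips with 3 to 60 N. Pads are 20 mm wide; open, the fingers measure 119 mm over their backs; the gripper's body (75 mm by 180 mm) begins 59 mm behind the grasp point.
Start: joints at [-1.34, 0.491, 1.559, -0, 1.092, -0.106], TCP at [206.566, -589.896, 214.661] pointing down, gripper open.
Joint ranges: [-3.1, 3.1], [-0.84, 2.19], [0.05, 2.79], [-1.13, 4.28], [0.06, 2.93], [-2.69, 2.69]. Speed limits (rad/s): [2.22, 2.22, 2.79, 3.14, 3.14, 3.14].

### API

Orientations are given as [roll, pitch, yaw] about the fixed x, y, z axes, in that order (R = Rz(yaw) Ry(pitch) Rx(roll)).
In Python, from cell import env gives the robot as it stands.
- The arm moves only by the shell command python3 -m inch 'ROWS'. ROWS is JSON, one flat list of numbers, 7 for each row, row after row: the shift along the tool's x, y, z in m, then the turn, a rotation vector about the tool's x, y, z in degrees, then the closure, from -1 (fully open) to 1 (shut). In form: [tx, ty, tz, ax, ay, az, hand, tx, ty, tz, ax, ay, az, hand, ...]. A call has 1 to 10 rows; each row shifts and turns the commanded pose from where the row before left it, along the tool's axes as they then stand; what a row does not reach is not made up. A row lasts 1/10 s, in which the tool goes at most 50 mm and 8.59 degrees, less where a joint would pass 70% of its speed; a pose out of reach is approached as far as the arm can. A call is refused whole if a number of a shift passes 0.05 or a number of a turn 8.59, either way. A call with a gripper value outside its range is refused whole. The fingers move at their own pace and stop on an object; the grip force is fixed at half the most. Time passes only in rows, so rows that do not move let the fingers close. It gives the time, the measured TCP pose, the force and the opening at its end, in the units of the state.
- env.state(): the state, without advancing time (a new reading comes with each control period).
- env.read_camera(name): name is "scene" or "side" or "wrist"; returns a dict with "pixels" (420x560x3 uint8, blue, green, red), "depth" (420x560 float32, mm along the optical axis (not along the pixel's ray), 0 where there is no reading), "mtx" (3x3 intrinsics, pixels), "R" (3x3) and "t" (3): a world point X has camera coordinates R X + t. Camera axes: x right, y down, z forward; pixel columns grow to the right and rows downward; lengths in mm; the calibration is good to about 2 mm. The wrist camera is an equidistant fisheye: a pixel r from the principal point sees the ray r / f radians off the axis. A picture is of the moment at which its call begins.
- env.job_done(): hands the job in, once; it reports no verdict.
The state is a dict: "t": time; "joints": joint angles; "qvel": joint speeds; "tau": joint torques, N m; "eef_pos": TCP position; "tcp_rot": TCP orientation; "ft_force": force on the tool from outside, world axes, zero at the start; "moment": the same for the moment, N m; "opening": opening from 0.0 (shut) to 1.0 (fully open).
Only numpy, scipy, OpenCV 4.12 (cv2) and the standard library are available. Lean on these libraries where they do the work, as an engineer would, in place of code of your own. Each camera call takes 0.05 s, during which the arm holds its last target.

### The job

Take the deburring tool, the one with the six-sided metal handle, out of the tool block and, holding it upright, run its cone blade once right round the inner edge of the round copper mount clamped in the vice: start at the solder seam and go clockwise as seen from above until you are back at the seam, taking about ten seconds, with a light, steady pressure all the way (about 5 N, never above 15 N). Do not touch the enamel disc just below the rim. Then stand the tool back in its own hole in the block, fully home, and let go; leave everything else where it is.

Things in the scene. Friction and masses are not known exactly. Their poses are not given: they have to be found in the camera images.
- handle (a point): Deburring tool, standing blade-down in a hole of the wooden tool block; the only tool there with a straight six-sided metal handle (aluminium, 18 mm across flats, 68 mm long, upright). This point: middle of the handle, on its axis, 34 mm below its top. z up along the tool; the handle's flats face its own +x and every 60 degrees from there. 0.12 kg.
- nose (a point): Lower end of the deburring tool's collet nose, on its axis, 48 mm below handle; hidden in the block at the start. Nose 16 mm wide, 10 mm long; above it a flange 26 mm wide, 4 mm thick, which rests on the block's top. The blade's point lies 22 to 38 mm further down: the stick-out was set by hand, is not measured and differs each time, so find the edge by feel.
- deburrer: The whole deburring tool; origin and axes as at nose. From the nose stands the blade, on an 8 mm shank: a dark fluted cone, 3 mm wide at its point, widening at 45 degrees to 16 mm wide at 6.5 mm above the point, then straight for 6 mm. It is clamped fast in the collet.
- block: Dark wooden tool block, 66 x 180 x 62 mm high, fixed, origin at the centre of its underside, long side along its own y. Three upright holes, 20 mm wide and 57 mm deep, on its long centre line at its own y = -60, 0 and +60 mm. Each holds a tool, the deburring tool in any of them; the other two have rounded wooden handles, ending 60 to 65 mm above the block's top.
- tube: Round copper mount: a sawn tube, 52 mm outside, 44 mm inside, 65 mm long, gripped upright and fast in the black V jaws of the bench vice. Origin at the centre of its lower end. Its own +x points from its centre to the solder seam: a pale silvery band 10 mm wide, down the outside and across the flat top of the rim; it may face any way. Soft: over 15 N from the blade spoils it.
- enamel: Glossy blue enamel disc, 44 mm wide, set fast inside the mouth of the copper mount, its face 6 mm below the rim. Brittle: the blade's point may not touch it. Origin at the centre of its underside, 5 mm below the face.
- rim (a point): Centre of the mount's open top, level with the flat rim, 65 mm above tube, same axes (+x towards the seam, z up). The edge to deburr is the inner edge of this rim, 22 mm from this point all round.
- vice: Grey bench vice, fixed, 100 mm wide, jaws 78 mm high; its screw with a 120 mm cross bar sticks out 125 mm to its own -x at 46 mm height. Origin at the centre of its foot; the copper mount stands over it.
- scriber: Tool with a slim wooden handle in the tool block; origin at its ferrule's lower end. Leave alone.
- burnisher: Tool with a pear-shaped wooden handle in the tool block; origin at its ferrule's lower end. Leave alone.
- offcut: Loose short copper tube, 42 mm wide, 34 mm high, standing on the bench; origin at its lower end. Leave alone.
- jar: Open glass jar, 68 mm wide, 92 mm high, with two brush sticks; origin at its lower end. Leave alone.
- jar_lid: Brass jar lid, 66 mm wide, 12 mm high; origin at its lower end. Leave alone.
- bench_block: Square steel bench block, 100 x 100 x 22 mm, on a rubber slab; origin at its lower end. Leave alone.
- case: Flat red case, 140 x 70 x 18 mm; origin at its lower end. Leave alone.
- brush: Small brush lying on the bench, about 170 mm long; origin underneath it. Leave alone.
- flux: Small closed jar, 44 mm wide, 75 mm high; origin at its lower end. Leave alone.

How it is judged (in metres and radians):
On the way, in this order (a step that is already met when the one before it is completed fails the run):
1. the deburring tool is lifted clear out of its hole in the block (distance of nose from where it was at the start of the episode above 0.05 m and height (world z) of nose above 0.095 m), for 0.1 s.
2. the blade bears on the inner edge of the rim with more than 1 N, at the seam, the tool upright within 17 degrees (x of nose in the frame of rim above 0.01 m and y of nose in the frame of rim between -0.0045 and 0.0045 m and contact force between deburrer and tube above 1 N and z of nose in the frame of rim above 0.012 m and horizontal distance between nose and rim below 0.0208 m and angle between nose's own z axis and vertical below 0.3 rad), for 0.3 s.
3. the blade bears on the inner edge of the rim with more than 1 N, an eighth of the way round clockwise, the tool upright within 17 degrees (x of nose in the frame of rim above 0.008 m and y of nose in the frame of rim below -0.008 m and contact force between deburrer and tube above 1 N and z of nose in the frame of rim above 0.012 m and horizontal distance between nose and rim below 0.0208 m and angle between nose's own z axis and vertical below 0.3 rad), for 0.3 s.
4. the blade bears on the inner edge of the rim with more than 1 N, a quarter round, the tool upright within 17 degrees (y of nose in the frame of rim below -0.01 m and x of nose in the frame of rim between -0.0045 and 0.0045 m and contact force between deburrer and tube above 1 N and z of nose in the frame of rim above 0.012 m and horizontal distance between nose and rim below 0.0208 m and angle between nose's own z axis and vertical below 0.3 rad), for 0.3 s.
5. the blade bears on the inner edge of the rim with more than 1 N, three eighths round, the tool upright within 17 degrees (x of nose in the frame of rim below -0.008 m and y of nose in the frame of rim below -0.008 m and contact force between deburrer and tube above 1 N and z of nose in the frame of rim above 0.012 m and horizontal distance between nose and rim below 0.0208 m and angle between nose's own z axis and vertical below 0.3 rad), for 0.3 s.
6. the blade bears on the inner edge of the rim with more than 1 N, half way round, the tool upright within 17 degrees (x of nose in the frame of rim below -0.01 m and y of nose in the frame of rim between -0.0045 and 0.0045 m and contact force between deburrer and tube above 1 N and z of nose in the frame of rim above 0.012 m and horizontal distance between nose and rim below 0.0208 m and angle between nose's own z axis and vertical below 0.3 rad), for 0.3 s.
7. the blade bears on the inner edge of the rim with more than 1 N, five eighths round, the tool upright within 17 degrees (x of nose in the frame of rim below -0.008 m and y of nose in the frame of rim above 0.008 m and contact force between deburrer and tube above 1 N and z of nose in the frame of rim above 0.012 m and horizontal distance between nose and rim below 0.0208 m and angle between nose's own z axis and vertical below 0.3 rad), for 0.3 s.
8. the blade bears on the inner edge of the rim with more than 1 N, three quarters round, the tool upright within 17 degrees (y of nose in the frame of rim above 0.01 m and x of nose in the frame of rim between -0.0045 and 0.0045 m and contact force between deburrer and tube above 1 N and z of nose in the frame of rim above 0.012 m and horizontal distance between nose and rim below 0.0208 m and angle between nose's own z axis and vertical below 0.3 rad), for 0.3 s.
9. the blade bears on the inner edge of the rim with more than 1 N, seven eighths round, the tool upright within 17 degrees (x of nose in the frame of rim above 0.008 m and y of nose in the frame of rim above 0.008 m and contact force between deburrer and tube above 1 N and z of nose in the frame of rim above 0.012 m and horizontal distance between nose and rim below 0.0208 m and angle between nose's own z axis and vertical below 0.3 rad), for 0.3 s.
10. the blade bears on the inner edge of the rim with more than 1 N, back at the seam, the circle closed, the tool upright within 17 degrees (all of step 2), for 0.3 s.
At the end, for the whole second after the job is handed in: The inner edge having been run round, the deburring tool stands released and at rest in its own hole in the block: its nose within 8 mm of where it was at the start, upright within 7 degrees; nothing else has been moved by more than 20 mm (distance of nose from where it was at the start of the episode below 0.008 m and angle between nose's own z axis and vertical below 0.12 rad and linear speed of deburrer below 0.02 m/s and contact force between the fingers and deburrer below 0.1 N and distance of each of scriber, burnisher, offcut, jar, jar_lid, bench_block, case, brush, flux from where it was at the start of the episode below 0.02 m); the robot touches nothing.
It fails at once if the tool bears on the copper mount with more than 15 N (contact force between deburrer and tube above 15 N).
It fails at once if the tool touches the enamel disc (contact force between deburrer and enamel above 0.5 N).
It fails at once if the fingers or the arm touch the mount or the vice (contact force between any of the fingers, the arm and tube above 0.5 N or contact force between any of the fingers, the arm and vice above 0.5 N).
It fails at once if a bystander is pushed more than 20 mm (distance of any of scriber, burnisher, offcut, jar, jar_lid, bench_block, case, brush, flux from where it was at the start of the episode above 0.02 m).
It also fails if it takes over 72 s, if anything falls off the work surface, if the arm or the gripper's body presses on something with over 40 N, if the wrist force passes 120 N, or if a joint passes its speed limit or range.

## Working session

There is one attempt and no reset: what is moved stays moved. The work goes in short steps, Python scripts to look and compute and a shell command to move; the robot and the scene stay as the last step left them, time stands still between calls to the robot, and variables do not carry over. Pictures are saved under pics/ and viewed, and the job is handed in when it is done.

```bash
ls; mkdir -p pics
python3 - <<'E'
from cell import env
import cv2
print(env.state(), env.hold_point_z)
for n in ["scene","side","wrist"]:
    c=env.read_camera(n); cv2.imwrite(f"pics/{n}0.png",c["pixels"]); print(n,c["mtx"].tolist(),c["R"].round(4).tolist(),c["t"].round(1).tolist())
E
```

```text
pics
{'t': 0.0, 'joints': array([-1.33960360e+00,  4.91550369e-01,  1.55947540e+00,  3.56087664e-05,
        1.09171347e+00, -1.05610473e-01]), 'qvel': array([-0.00105931,  0.00138798, -0.0010175 ,  0.00044816,  0.00094981,
        0.00125367]), 'tau': array([ 1.94397617e-03, -6.12633204e+01, -2.58175492e+01,  6.92384667e-02,
        4.82981501e-02, -1.04294961e-04]), 'eef_pos': array([ 206.50829302, -589.62241369,  214.05852821]), 'tcp_rot': array([-1.57193320e+00,  1.52272038e-04, -2.80480598e+00]), 'ft_force': array([ 0.54372239, -0.84823391,  0.29456371]), 'moment': array([-0.04703817,  0.02069318,  0.03485081]), 'opening': 0.9981726011597236} 18.8
scene [[406.4390656390276, 0.0, 276.81501340635725], [0.0, 406.4390656390276, 203.55168791665227], [0.0, 0.0, 1.0]] [[0.8691, 0.4946, -0.0071], [0.4184, -0.7426, -0.523], [-0.2639, 0.4516, -0.8523]] [-518.2, -175.4, 1170.3]
side [[435.1802834514351, 0.0, 273.17046876669554], [0.0, 435.1802834514351, 215.2403310540983], [0.0, 0.0, 1.0]] [[-0.9541, -0.2989, 0.0167], [-0.2368, 0.7196, -0.6527], [0.1831, -0.6267, -0.7574]] [568.8, 151.0, 1308.7]
wrist [[325.19226210127806, 0.0, 276.3407329871299], [0.0, 325.19226210127806, 210.70296318517455], [0.0, 0.0, 1.0]] [[0.3303, -0.9439, -0.0013], [-0.9109, -0.3191, 0.2618], [-0.2475, -0.0852, -0.9651]] [-623.9, -29.4, 390.1]
```

View pics/scene0.png

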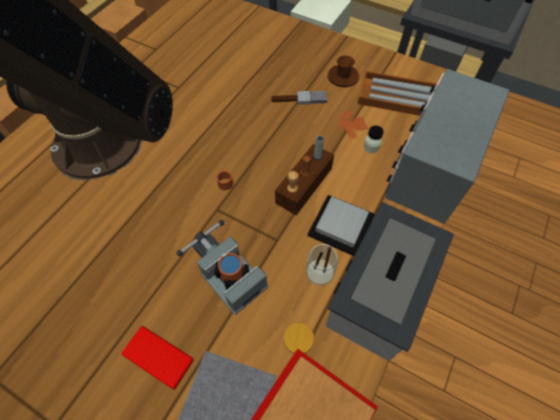

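View pics/side0.png

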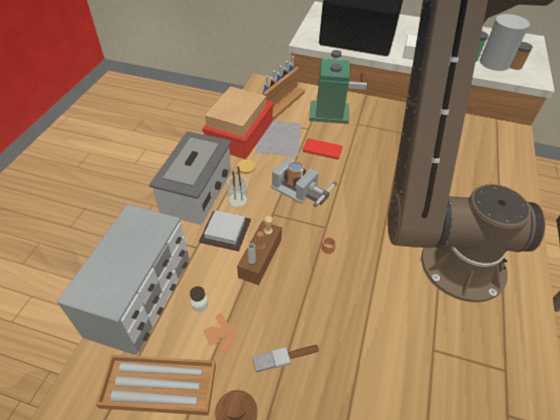

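View pics/wrist0.png

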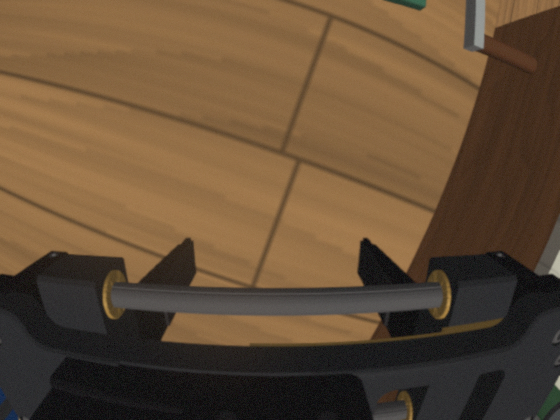

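The scene view shows the block at about (305,178), with the metal handle at its far end at (319,147). The mount is at (230,265), the jar at (322,262) and the offcut at (225,180). In the side view the handle is at (251,254) and the mount at (296,172). I'll enlarge both.

```bash
cat > h.py <<'E'
import numpy as np, cv2
from cell import env
def ray(c,u,v):
    K=c["mtx"];R=c["R"];C=-R.T@c["t"]
    if c.get("fish"):
        x=(u-K[0,2]);y=(v-K[1,2]);r=np.hypot(x,y);th=r/K[0,0]
        d=np.array([np.sin(th)*x/(r+1e-12),np.sin(th)*y/(r+1e-12),np.cos(th)])
    else: d=np.array([(u-K[0,2])/K[0,0],(v-K[1,2])/K[1,1],1])
    d=R.T@d; return C,d/np.linalg.norm(d)
def onz(c,u,v,z):
    C,d=ray(c,u,v); return C+d*(z-C[2])/d[2]
def tri(rs):
    A=np.zeros((3,3));b=np.zeros(3)
    for C,d in rs:
        P=np.eye(3)-np.outer(d,d);A+=P;b+=P@C
    X=np.linalg.solve(A,b)
    return X,[np.linalg.norm((np.eye(3)-np.outer(d,d))@(X-C)) for C,d in rs]
def cam(n):
    c=dict(env.read_camera(n)); c["fish"]=n=="wrist"; return c
def proj(c,X):
    p=c["R"]@np.asarray(X,float)+c["t"];K=c["mtx"]
    if c["fish"]:
        r=np.hypot(p[0],p[1]);th=np.arctan2(r,p[2]);return K[0,2]+K[0,0]*th*p[0]/r,K[1,2]+K[0,0]*th*p[1]/r
    return K[0,2]+K[0,0]*p[0]/p[2],K[1,2]+K[1,1]*p[1]/p[2]
def crop(c,x,y,w,h,s,name):
    cv2.imwrite(name,cv2.resize(c["pixels"][y:y+h,x:x+w],None,fx=s,fy=s,interpolation=cv2.INTER_CUBIC))
E
python3 - <<'E'
from h import *
import pickle
S=cam("scene");D=cam("side");pickle.dump((S,D),open("sd.pkl","wb"))
crop(S,170,120,180,200,3,"pics/s1.png");crop(D,220,140,140,150,4,"pics/d1.png")
E
```

```text
(no output)
```

View pics/s1.png

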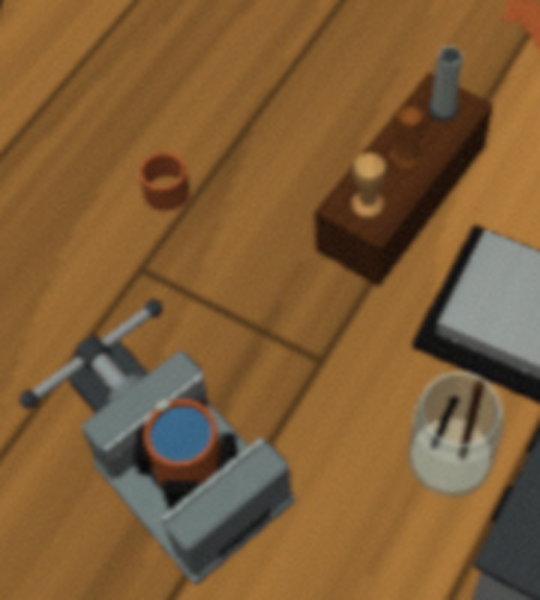

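View pics/d1.png

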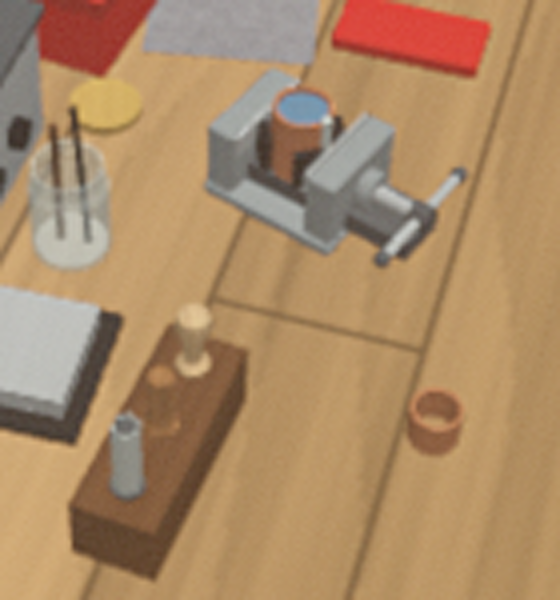

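Zoomed in, the hex handle's top is at scene (320,138) and side (251,245). The seam is a pale patch on the upper-left of the rim in the scene view and on the right of it in the side view. Next I'll triangulate.

Run:
```python
from h import *
import pickle
S,D=pickle.load(open("sd.pkl","rb"))
def T(a,b): 
    X,e=tri([ray(S,*a),ray(D,*b)]); return X.round(1),np.round(e,1)
s=lambda x,y:(170+x/3,120+y/3); d=lambda x,y:(220+x/4,140+y/4)
print("top",T(s(450,52),d(126,420)))
print("base",T(s(443,110),d(127,492)))
print("burn top",T(s(369,168),d(194,320)))
print("block near corner top", T(s(318,215),d(245,350)), T(s(430,75),d(155,540)),T(s(490,103),d(72,507)),T(s(380,248),d(172,322)))
cs=[]
for c,(x0,y0,w,h) in((S,(205,240,50,50)),(D,(280,155,35,30))):
    hsv=cv2.cvtColor(c["pixels"],cv2.COLOR_BGR2HSV)
    m=cv2.inRange(hsv,(95,90,50),(125,255,255));mm=np.zeros_like(m);mm[y0:y0+h,x0:x0+w]=m[y0:y0+h,x0:x0+w]
    k=max(cv2.findContours(mm,0,1)[0],key=cv2.contourArea);e=cv2.fitEllipse(k);print(e,cv2.contourArea(k));cs.append(e[0])
print("enamel",T(*cs))
# rim copper top
print("seam",T(s(163,405),d(328,122)))
print("offcut",T(s(163,170),d(436,408)))
print("jartop",T(s(460,395),d(68,160)))
```

```text
top (array([592.2, 220.5, 136.3]), array([1.4, 1.4]))
base (array([591.7, 223.8,  55.9]), array([1., 1.]))
burn top (array([581.9, 101.9, 111.3]), array([1.4, 1.4]))
block near corner top (array([550.1,  74.2,  56.4]), array([1.9, 1.9])) (array([561.8, 254.8,  53.5]), array([2.4, 2.4])) (array([624.2, 249.2,  57.9]), array([1.5, 1.5])) (array([610.7,  68.6,  60.5]), array([2.3, 2.3]))
((229.6498260498047, 264.0410461425781), (15.89451789855957, 17.817277908325195), 66.29680633544922) 221.0Traceback (most recent call last):
  File "<stdin>", line 15, in <module>
ValueError: max() iterable argument is empty
```

Run:
```python
from h import *
import pickle
S,D=pickle.load(open("sd.pkl","rb"))
def T(a,b): 
    X,e=tri([ray(S,*a),ray(D,*b)]); return X.round(1),np.round(e,1)
s=lambda x,y:(170+x/3,120+y/3); d=lambda x,y:(220+x/4,140+y/4)
print(cv2.cvtColor(D["pixels"],cv2.COLOR_BGR2HSV)[164:172,290:300,:].reshape(-1,3)[::9])
cs=[]
for c,(x0,y0,w,h) in((S,(205,240,50,50)),(D,(280,155,35,30))):
    hsv=cv2.cvtColor(c["pixels"],cv2.COLOR_BGR2HSV)
    m=cv2.inRange(hsv,(95,60,50),(130,255,255));mm=np.zeros_like(m);mm[y0:y0+h,x0:x0+w]=m[y0:y0+h,x0:x0+w]
    k=max(cv2.findContours(mm,0,1)[0],key=cv2.contourArea);e=cv2.fitEllipse(k);print(e,cv2.contourArea(k));cs.append(e[0])
print("enamel",T(*cs))
print("rim outline ctr",T(s(181,436),d(303,107)))
print("seam",T(s(163,405),d(328,122)))
print("offcut",T(s(163,170),d(436,408)))
print("jartop",T(s(460,395),d(68,160)))
print("bar ends",T(s(153,307),d(458,174)),T(s(28,398),d(381,260)))
W=cam("wrist"); print(-W["R"].T@W["t"], W["R"][2], env.state()["eef_pos"])
```

```text
[[  6  65 150]
 [108  49 150]
 [102  81 176]
 [102  76 172]
 [102  74 172]
 [103  74 173]
 [103  83 176]
 [141  12 154]
 [ 11 128 164]]
((229.77967834472656, 264.03082275390625), (16.320592880249023, 18.342567443847656), 72.41925048828125) 233.5
((295.3158264160156, 166.49510192871094), (5.353671073913574, 10.656803131103516), 93.46863555908203) 43.0
enamel (array([ 570.7, -156.9,   97.9]), array([0.4, 0.4]))
rim outline ctr (array([ 571. , -158.4,   95. ]), array([1.9, 1.9]))
seam (array([ 546.7, -145.4,   96.8]), array([2.4, 2.4]))
offcut (array([400.7,  63.2,  31. ]), array([1.2, 1.2]))
jartop (array([730.8, -34.6, 100.3]), array([1.2, 1.2]))
bar ends (array([463. , -92.4, 103.9]), array([37.3, 37.3])) (array([ 448.4, -143.2,  -17.1]), array([40.6, 40.6]))
[ 275.85073919 -565.03553735  383.58154536] [-0.24741665 -0.08572541 -0.9651094 ] [ 206.55664096 -589.82979006  214.45678475]
```

```bash
python3 -m inch '[0,0,0,0,-7.86,0,-1, 0,0,0,0,-7.86,0,-1, 0,0,0,0,-7.86,0,-1, 0,0,0,0,-7.86,0,-1, 0,0,0,0,-7.86,0,-1, 0,0,0,0,-7.86,0,-1, 0,0,0,0,-7.86,0,-1, 0,0,0,0,-7.86,0,-1, 0,0,0,0,-7.86,0,-1, 0,0,0,0,0,0,-1]'
```

```text
t: 1.3
eef_pos: [206.5, -589.9, 214.6]
tcp_rot: [-1.571, 0.0, -1.568]
ft_force: [-0.4, -0.5, 0.0]
opening: 0.999
```

```bash
python3 -m inch '[-0.036,0,0.0364,0,0,0,-1,-0.036,0,0.0364,0,0,0,-1,-0.036,0,0.0364,0,0,0,-1,-0.036,0,0.0364,0,0,0,-1,-0.036,0,0.0364,0,0,0,-1,-0.036,0,0.0364,0,0,0,-1,-0.036,0,0.0364,0,0,0,-1,-0.036,0,0.0364,0,0,0,-1,-0.036,0,0.0364,0,0,0,-1,-0.036,0,0.0364,0,0,0,-1]'; python3 -m inch '[0,0.015,0,0,0,0,-1,0,0,0,0,0,0,-1]'
python3 - <<'E'
from h import *
import pickle
W=cam("wrist");pickle.dump(W,open("w1.pkl","wb"));cv2.imwrite("pics/w1.png",W["pixels"])
print(-W["R"].T@W["t"], env.state()["eef_pos"],env.state()["joints"])
E
```

```text
t: 2.3
eef_pos: [563.1, -236.4, 214.8]
tcp_rot: [-1.571, -0.0, -1.575]
ft_force: [-0.7, -0.8, -0.5]
opening: 1.002
t: 2.5
eef_pos: [561.9, -236.5, 198.0]
tcp_rot: [-1.573, 0.001, -1.571]
ft_force: [1.2, -1.2, 1.1]
opening: 1.002
[ 562.00906757 -162.50553486  367.27873152] [ 561.54727386 -237.53128595  198.90322089] [-5.08383145e-01  4.85508328e-01  1.61516259e+00 -2.10751247e-04
  1.04290405e+00 -5.06903511e-01]
```

View pics/w1.png

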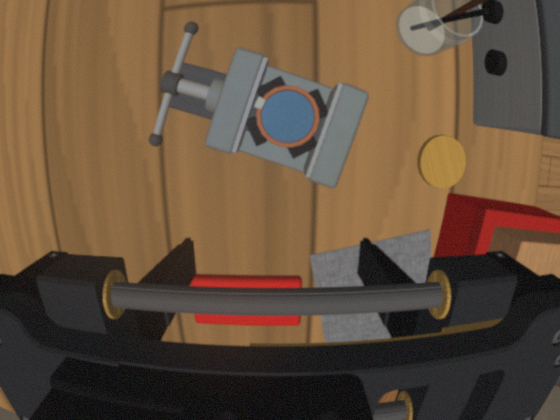

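The wrist view from above shows the mount centred at (289,116), with the seam band on the rim at (260,103), so it faces world -x and a little +y. I'll fit the enamel and the rim, then take a second view.

```bash
cat > rim.py <<'E'
from h import *
import pickle,sys
def fit(W,u,v,z=97.,r=55):
    x0,y0=int(u)-r,int(v)-r
    sub=W["pixels"][max(y0,0):y0+2*r,max(x0,0):x0+2*r];ox,oy=max(x0,0),max(y0,0)
    hsv=cv2.cvtColor(sub,cv2.COLOR_BGR2HSV)
    blue=cv2.inRange(hsv,(95,90,40),(125,255,255))
    k=max(cv2.findContours(blue,0,1)[0],key=cv2.contourArea)
    e=cv2.fitEllipse(k); c=(e[0][0]+ox,e[0][1]+oy)
    # lift contour to plane and fit circle
    def circ(pts,z):
        P=np.array([onz(W,a+ox,b+oy,z)[:2] for a,b in pts]);A=np.c_[2*P,np.ones(len(P))]
        s=np.linalg.lstsq(A,(P**2).sum(1),rcond=None)[0];return s[:2],np.sqrt(s[2]+s[0]**2+s[1]**2)
    return c,circ(k[:,0,:],z-6),hsv,ox,oy,e
if __name__=="__main__":
    W=pickle.load(open(sys.argv[1],"rb"))
    r=fit(W,float(sys.argv[2]),float(sys.argv[3]));print(r[0],r[1],r[5])
    x=r[4]; crop(W,r[3],r[4],110,110,5,sys.argv[4])
E
python3 rim.py w1.pkl 289 116 pics/w1c.png
```

```text
(287.19943618774414, 115.9982681274414) (array([ 570.58667235, -154.85717966]), np.float64(20.82134885756171)) ((53.19943618774414, 54.998268127441406), (48.77365493774414, 49.69361877441406), 102.24436950683594)
```

View pics/w1c.png

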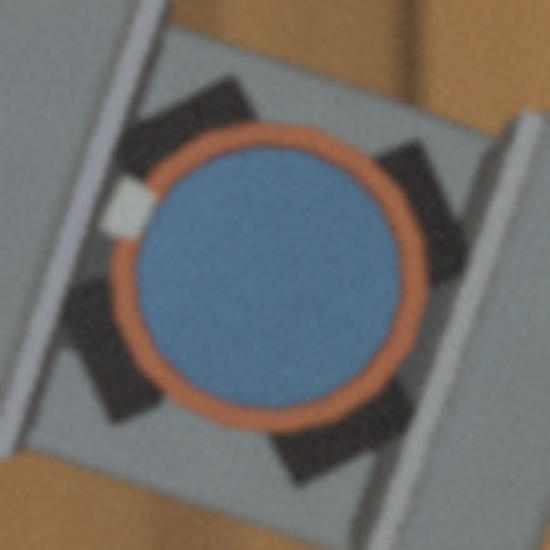

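```bash
python3 -m inch '[-0.045,0,0,0,0,0,-1,-0.045,0,0,0,0,0,-1,0,0,0,0,0,0,-1]'
cat > ring.py <<'E'
from rim import *
def ring(W,u,v,z):
    c,ci,hsv,ox,oy,e=fit(W,u,v,z)
    cop=cv2.inRange(hsv,(0,90,40),(20,255,255))
    cx,cy=e[0]; pts_o=[];pts_i=[]
    for t in np.radians(np.arange(0,360,4)):
        prof=[]
        for r in np.arange(15,40,0.25):
            x,y=cx+r*np.cos(t),cy+r*np.sin(t)
            m=cv2.getRectSubPix(cop,(1,1),(float(x),float(y)))[0,0]; prof.append(m>127)
        i=np.flatnonzero(prof)
        if len(i)>8: 
            # first run
            j=i[0]; n=j
            while n<len(prof) and prof[n]: n+=1
            ri=15+j*.25; ro=15+(n-1)*.25
            pts_i.append((cx+ox+ri*np.cos(t),cy+oy+ri*np.sin(t)));pts_o.append((cx+ox+ro*np.cos(t),cy+oy+ro*np.sin(t)))
    def circ(pts):
        P=np.array([onz(W,a,b,z)[:2] for a,b in pts])
        for _ in range(3):
            A=np.c_[2*P,np.ones(len(P))]
            s=np.linalg.lstsq(A,(P**2).sum(1),rcond=None)[0];R=np.sqrt(s[2]+s[0]**2+s[1]**2)
            res=np.hypot(*(P-s[:2]).T)-R; k=abs(res)<1.0
            if k.sum()>10:P=P[k]
        return s[:2].round(2),R.round(2),len(P)
    seam=cv2.inRange(hsv,(0,0,160),(180,40,255)); 
    return c,circ(pts_i),circ(pts_o)
if __name__=="__main__":
    W=pickle.load(open(sys.argv[1],"rb"))
    for z in (93,97,101): print(z,ring(W,float(sys.argv[2]),float(sys.argv[3]),z))
E
python3 ring.py w1.pkl 289 116
python3 - <<'E'
from h import *
import pickle
W=pickle.load(open("w1.pkl","rb"))
x0,y0=234,61
for p in ((269,277),(135,208),(269,277)):print(onz(W,x0+p[0]/5,y0+p[1]/5,97))
W=cam("wrist");pickle.dump(W,open("w2.pkl","wb"));cv2.imwrite("pics/w2.png",W["pixels"])
print(-W["R"].T@W["t"], env.state()["eef_pos"]);print(proj(W,(570.6,-155,97)))
E
```

```text
t: 2.85
eef_pos: [561.0, -145.3, 200.5]
tcp_rot: [-1.571, 0.001, -1.571]
ft_force: [0.2, -1.6, 1.0]
opening: 1.003
93 ((287.19943618774414, 115.9982681274414), (array([ 570.57, -154.99]), np.float64(22.68), 84), (array([ 570.75, -154.89]), np.float64(26.48), 84))
97 ((287.19943618774414, 115.9982681274414), (array([ 570.44, -155.1 ]), np.float64(22.35), 84), (array([ 570.62, -155.01]), np.float64(26.09), 84))
101 ((287.19943618774414, 115.9982681274414), (array([ 570.32, -155.2 ]), np.float64(22.02), 84), (array([ 570.49, -155.12]), np.float64(25.7), 84))
[ 570.84571053 -155.39773877   97.        ]
[ 548.90157778 -143.84559645   97.        ]
[ 570.84571053 -155.39773877   97.        ]
[560.70864689 -71.16630939 369.77782315] [ 561.46580397 -147.2394096   200.629422  ]
(np.float64(287.5044058954403), np.float64(221.6567352311894))
```

View pics/w2.png

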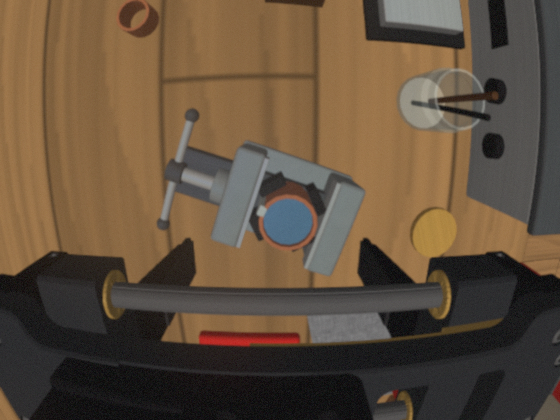

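The mount is now at (288,220). The inner edge is clear and the outer wall shows on the upper side.

Run:
```python
from ring import *
W1=pickle.load(open("w1.pkl","rb"));W2=pickle.load(open("w2.pkl","rb"))
r1=ring(W1,289,116,97)[1];r2=ring(W2,288,220,97)[1]; print(r1,r2, ring(W2,288,220,97)[2])
a=proj(W1,(*r1[0],97));b=proj(W2,(*r2[0],97)); print(tri([ray(W1,*a),ray(W2,*b)]))
crop(W2,238,170,100,100,5,"pics/w2c.png")
```

```text
(array([ 570.44, -155.1 ]), np.float64(22.35), 84) (array([ 570.69, -155.25]), np.float64(22.14), 84) (array([ 569.06, -157.42]), np.float64(30.84), 84)
(array([ 570.54955242, -155.11038416,   97.45547037]), [np.float64(0.12371594482989584), np.float64(0.12371594482995199)])
```

View pics/w2c.png

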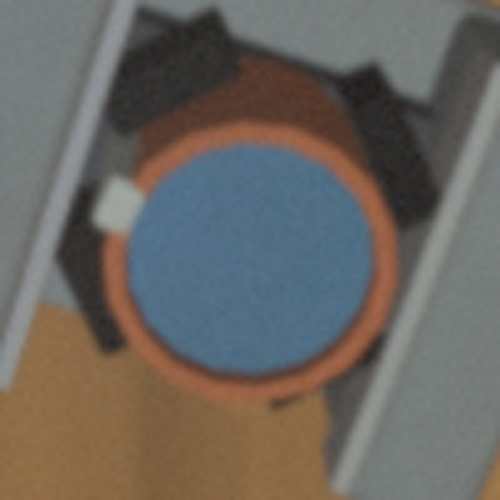

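```bash
python3 -m inch '[-0.049,0,0.003,0,0,0,-1,-0.049,0,0.003,0,0,0,-1,-0.049,0,0.003,0,0,0,-1,-0.049,0,0.003,0,0,0,-1,-0.049,0,0.003,0,0,0,-1,-0.049,0,0.003,0,0,0,-1,0,0,0,0,0,0,-1]'
python3 - <<'E'
from h import *
import pickle
W=cam("wrist");pickle.dump(W,open("w3.pkl","wb"));cv2.imwrite("pics/w3.png",W["pixels"])
print(-W["R"].T@W["t"], env.state()["eef_pos"]);print(proj(W,(592,222,134)))
E
```

```text
t: 3.6
eef_pos: [580.1, 149.1, 200.1]
tcp_rot: [-1.57, 0.001, -1.569]
ft_force: [-0.1, -0.8, -0.3]
opening: 0.999
[579.45119037 223.17568565 369.30711462] [580.04593256 146.77435511 199.93785155]
(np.float64(293.36565978430406), np.float64(126.46028183180307))
```

View pics/w3.png

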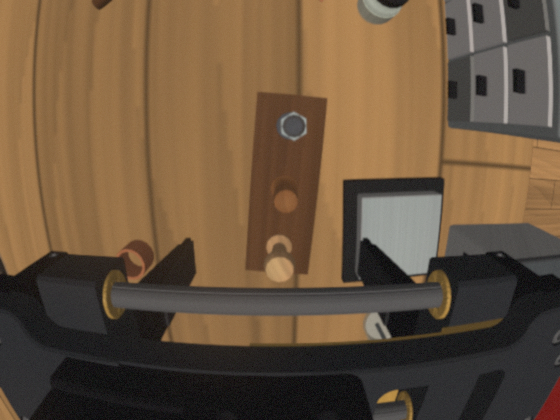

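The hex handle is at (293,126) at the far end of the block. The other two handles are at (286,200) and (279,265).

Run:
```python
from h import *
import pickle
W=pickle.load(open("w3.pkl","rb"));crop(W,263,96,60,60,10,"pics/w3c.png")
W2=pickle.load(open("w2.pkl","rb"));W1=pickle.load(open("w1.pkl","rb"))
C=np.array([570.5,-155.1])
for W_,x0,y0,sz in((W1,234,61,110),(W2,238,170,100)):
    sub=W_["pixels"][y0:y0+sz,x0:x0+sz].astype(int)
    P=np.array([[onz(W_,x0+i,y0+j,97.3)[:2]-C for i in range(sz)] for j in range(sz)])
    r=np.hypot(P[...,0],P[...,1]);a=np.degrees(np.arctan2(P[...,1],P[...,0]))
    sat=cv2.cvtColor(sub.astype(np.uint8),cv2.COLOR_BGR2HSV)[...,1]
    m=(r>22.7)&(r<25.5)&(sat<70)&(sub.sum(2)>350); aa=a[m]%360; print(m.sum(),np.median(aa),aa.mean(),aa.min(),aa.max())
```

```text
38 154.0998574142704 154.06670548273578 142.93482693273833 164.30602530362538
34 156.35950581372583 156.38457083677523 144.80511110188453 167.37984061020853
```

View pics/w3c.png

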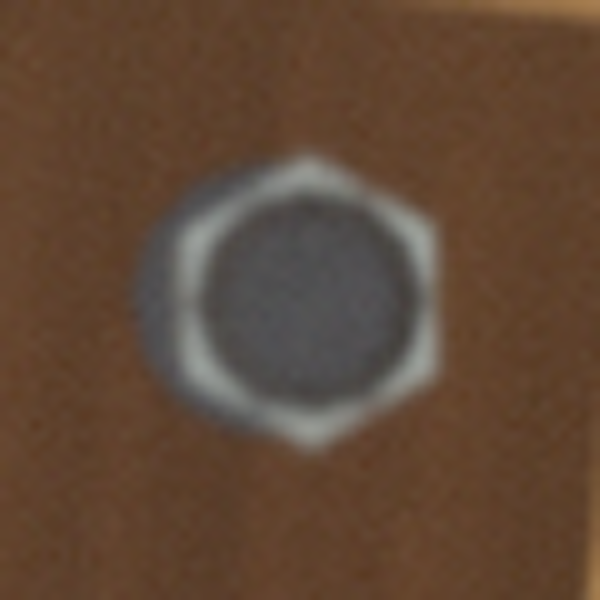

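Run:
```python
from h import *
import pickle
W=pickle.load(open("w3.pkl","rb"));S,D=pickle.load(open("sd.pkl","rb"))
V=np.array([onz(W,263+(x-4.5)/10,96+(y-4.5)/10,134) for x,y in((312,155),(438,222),(438,378),(312,452),(180,372),(180,232))])
print(V.round(1),V.mean(0))
e=np.roll(V,-1,0)-V;print(np.degrees(np.arctan2(e[:,1],e[:,0]))%60,np.hypot(e[:,0],e[:,1]))
print(tri([ray(W,293.5,125.9),ray(S,320,137.3),ray(D,251.5,245)]))
# block edges top corners in w3
for p in((258,93),(326,98),(307,273),(247,270)): print(onz(W,*p,62).round(1))
print(env.state()["eef_pos"],env.state()["tcp_rot"])
```

```text
[[592.2 233.2 134. ]
 [601.3 228.5 134. ]
 [601.4 217.1 134. ]
 [592.4 211.6 134. ]
 [582.8 217.4 134. ]
 [582.8 227.5 134. ]] [592.14595707 222.54863643 134.        ]
[32.5179232  30.56413774 31.24702197 28.92216255 30.15871685 31.0152798 ] [10.22357341 11.32306599 10.57744872 11.11480828 10.13273311 10.97887307]
(array([592.05177509, 221.36574611, 136.3786472 ]), [np.float64(1.0523374984924696), np.float64(1.388371386112102), np.float64(1.6858266561043025)])
[562.8 253.3  62. ]
[626.4 249.4  62. ]
[612.3  72.3  62. ]
[549.5  75.8  62. ]
[580.04593256 146.77435511 199.93785155] [-1.57008856e+00 -1.50041846e-04 -1.56943578e+00]
```

```bash
python3 -m inch '[-0.037,0,0.006,0,0,0,-1,-0.037,0,0.006,0,0,0,-1,0,0,0,0,0,0,-1,0,0,0,0,0,0,-1]'
python3 - <<'E'
from h import *
for i in range(4):
    cam("wrist");s=env.state();print(s["t"],s["eef_pos"],s["ft_force"],s["tcp_rot"])
E
```

```text
t: 4.05
eef_pos: [592.1, 218.2, 199.6]
tcp_rot: [-1.571, -0.001, -1.572]
ft_force: [-0.4, 0.2, 0.1]
opening: 1.001
4.1 [591.94998285 217.86210714 199.62553532] [0.21950745 0.5839036  1.57539066] [-1.57096473e+00 -5.27093608e-04 -1.57232287e+00]
4.15 [591.90282776 217.80298142 199.700246  ] [-0.16453134  1.14662619  0.04364464] [-1.57093425e+00 -4.44396930e-04 -1.57265230e+00]
4.2 [591.86121978 217.93519757 199.78956474] [-0.08809661 -0.05335363  0.16320861] [-1.57076888e+00 -3.30131703e-04 -1.57261803e+00]
4.25 [591.81764284 218.19728137 199.79093712] [ 0.5880655   0.64236068 -0.04547109] [-1.57076580e+00 -2.52004870e-04 -1.57240319e+00]
```

```bash
python3 -m inch '[-0.004,0.04,0.0003,0,0,0,-1,0,0.04,0,0,0,0,-1,0,0.03,0,0,0,0,-1,0,0.012,0,0,0,0,-1,0,0,0,0,0,0,-1]'
python3 - <<'E'
from h import *
c=cam("wrist");cv2.imwrite("pics/w4.png",c["pixels"]);print(env.state()["eef_pos"])
c=cam("side");crop(c,180,170,140,110,5,"pics/d4.png")
E
```

```text
t: 4.75
eef_pos: [591.5, 223.1, 76.6]
tcp_rot: [-1.573, -0.001, -1.571]
ft_force: [-0.3, 0.3, -0.1]
opening: 0.999
[592.22108415 223.47213025  78.0568295 ]
```

View pics/w4.png

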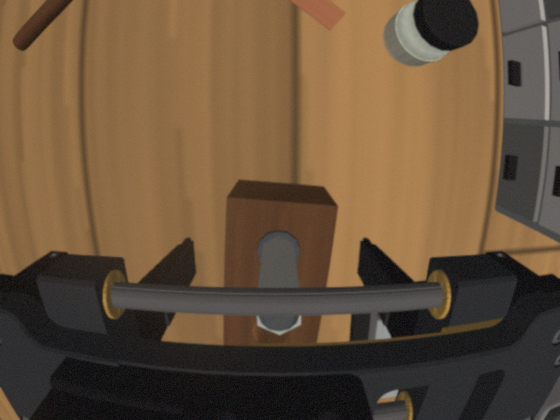

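View pics/d4.png

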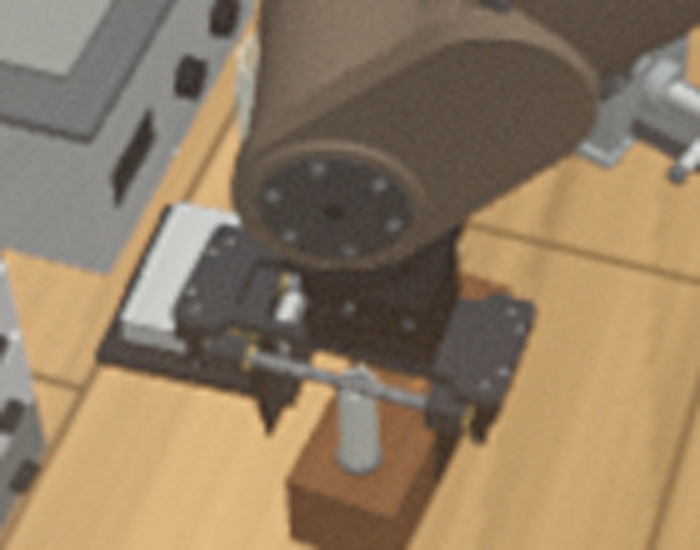

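The handle sits midway between the fingers (pixel column about 278, fingers at 190 and 362) and they straddle it. Closing now.

```bash
python3 -m inch '[0,0,0,0,0,0,1,0,0,0,0,0,0,1,0,0,0,0,0,0,1,0,0,0,0,0,0,1,0,0,0,0,0,0,1,0,0,0,0,0,0,1]';python3 -m inch '[0,0,0,0,0,0,1,0,0,0,0,0,0,1,0,0,0,0,0,0,1]'
python3 - <<'E'
from h import *
for i in range(3):
    c=cam("wrist");s=env.state();print(s["eef_pos"],s["ft_force"],s["opening"]*95,s["tcp_rot"])
E
```

```text
t: 5.45
eef_pos: [591.8, 224.0, 77.6]
tcp_rot: [-1.571, -0.0, -1.57]
ft_force: [-0.6, 0.0, 0.5]
opening: 0.554
t: 5.75
eef_pos: [591.8, 223.9, 77.5]
tcp_rot: [-1.571, -0.0, -1.57]
ft_force: [-0.2, 0.2, -0.3]
opening: 0.295
[591.83782323 223.90829572  77.54205965] [-0.52752234  0.40232959  0.24129515] 24.28336196219648 [-1.57085870e+00 -1.35804094e-04 -1.57016514e+00]
[591.84034936 223.89292291  77.55975822] [-0.35202371  0.3959375  -0.07439328] 20.569548392191773 [-1.57082823e+00 -1.32924054e-04 -1.57017285e+00]
[591.90391777 223.92389011  77.60165832] [-0.04591843  0.82283378 -0.98897351] 17.73713421687429 [-1.57069238e+00 -5.45793468e-05 -1.57027465e+00]
```

```bash
python3 -m inch '[0,0,0,0,0,0,1,0,0,0,0,0,0,1,0,0,0,0,0,0,1,0,0,0,0,0,0,1]'
python3 - <<'E'
from h import *
a=[]
for i in range(6):
    c=env.read_camera("side");s=env.state();a.append(np.r_[s["eef_pos"],s["ft_force"],s["opening"]*95,s["tcp_rot"],s["joints"]])
print(np.mean(a,0).round(4),np.std(a,0).round(3)); np.save("grasp.npy",np.mean(a,0))
E
```

```text
t: 6.3
eef_pos: [591.8, 223.9, 77.6]
tcp_rot: [-1.571, -0.0, -1.57]
ft_force: [0.2, -0.8, -0.4]
opening: 0.188
[ 5.918211e+02  2.239380e+02  7.756470e+01  2.964000e-01 -1.241000e-01
 -9.447000e-01  1.789120e+01 -1.570900e+00 -1.000000e-04 -1.570100e+00
  2.574000e-01  6.569000e-01  1.664900e+00 -1.000000e-04  8.199000e-01
  2.568000e-01] [0.012 0.013 0.007 0.356 0.293 0.549 0.218 0.    0.    0.    0.    0.
 0.    0.    0.    0.   ]
```

```bash
python3 -m inch '[0,-0.01,0,0,0,0,1,0,-0.02,0,0,0,0,1,0,-0.025,0,0,0,0,1,0,-0.025,0,0,0,0,1,0,-0.025,0,0,0,0,1,0,-0.025,0,0,0,0,1,0,-0.005,0,0,0,0,1,0,0,0,0,0,0,1]'
python3 - <<'E'
from h import *
import pickle
D=cam("side");S=cam("scene");W=cam("wrist");pickle.dump((S,D,W),open("lift.pkl","wb"));s=env.state();print(s["eef_pos"],s["ft_force"],s["opening"]*95)
E=s["eef_pos"]
def c(C,z,n):
    u,v=proj(C,(E[0],E[1],z));x,y=int(u)-40,int(v)-40;print(n,x,y);crop(C,x,y,80,80,7,n)
c(D,E[2]-20,"pics/d5.png");c(S,E[2]-20,"pics/s5.png");cv2.imwrite("pics/w5.png",W["pixels"])
E
```

```text
t: 7.4
eef_pos: [591.9, 224.0, 213.3]
tcp_rot: [-1.569, 0.0, -1.57]
ft_force: [-0.2, -0.3, -1.1]
opening: 0.188
[591.32719618 223.78670796 211.24843314] [-0.32091549 -0.14589526 -0.59066536] 17.97060528319545
pics/d5.png 210 193
pics/s5.png 281 80
```

View pics/d5.png

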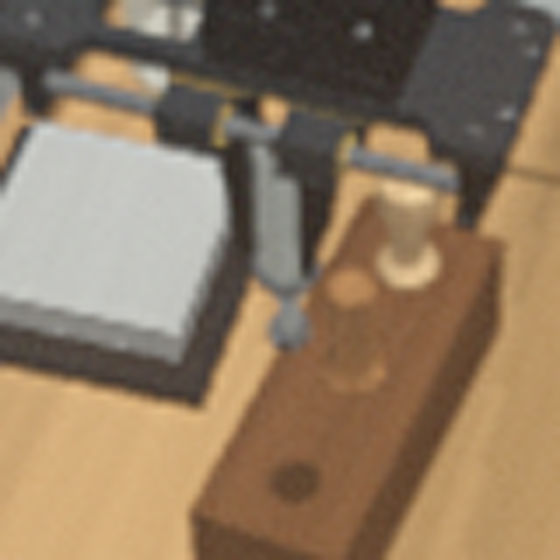

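View pics/s5.png

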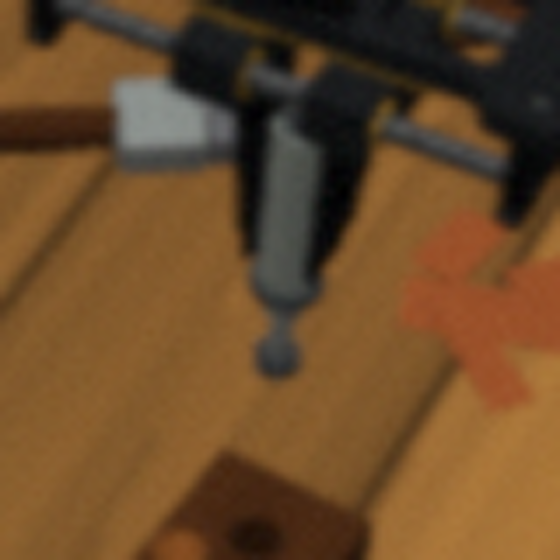

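View pics/w5.png

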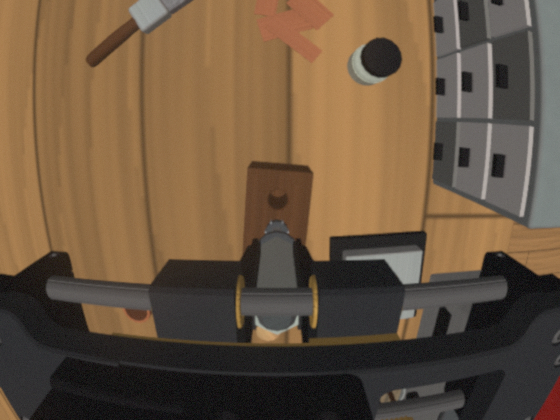

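The tool is out of the hole. Blade blob is at scene (320.7,130.5) and side (251.5,239.7), and the empty hole is at wrist (278,199). I'll locate the hole, the blade and the axis offset.

Run:
```python
from h import *
import pickle
S,D,W=pickle.load(open("lift.pkl","rb"))
h=[onz(S,281+257/7,80+530/7,62),onz(D,210+296/7,193+481/7,62),onz(W,278,199,62)];print("hole",np.round(h,1))
s=lambda x,y:ray(S,281+x/7,80+y/7); d=lambda x,y:ray(D,210+x/7,193+y/7)
print("blade",tri([s(279,353),d(291,325)]))
print("bladetip",tri([s(279,374),d(291,347)]))
print("flange",tri([s(286,290),d(288,280)]))
crop(W,230,170,100,120,6,"pics/w5c.png")
```

```text
hole [[593.  222.5  62. ]
 [589.2 222.8  62. ]
 [592.6 223.7  62. ]]
blade (array([591.82501271, 220.5249162 , 161.18132966]), [np.float64(1.7347989447971284), np.float64(1.7347989447972016)])
bladetip (array([591.9188518 , 221.95541929, 149.11361299]), [np.float64(2.0430893206249), np.float64(2.0430893206248797)])
flange (array([591.39133297, 221.9831242 , 190.60830593]), [np.float64(1.305051739811641), np.float64(1.3050517398116488)])
```

View pics/w5c.png

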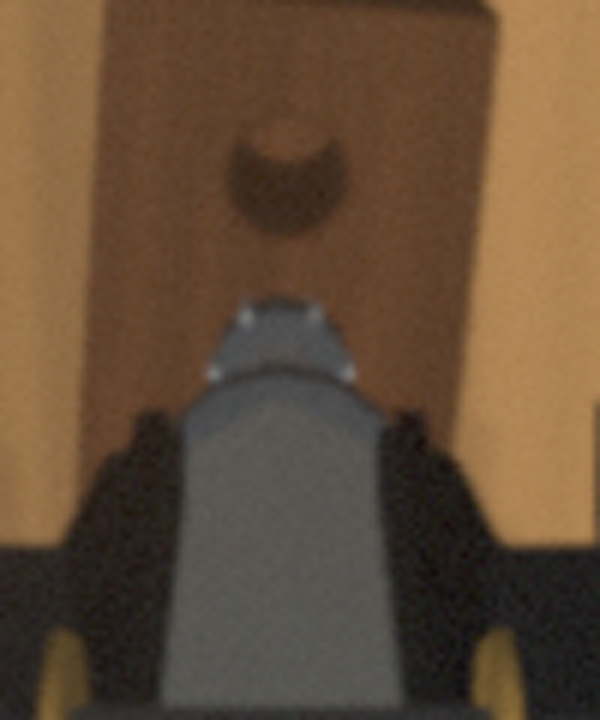

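```bash
python3 -m inch '[0.041,0,-0.004,0,0,0,1,0.041,0,-0.004,0,0,0,1,0.041,0,-0.004,0,0,0,1,0.041,0,-0.004,0,0,0,1,0.041,0,-0.004,0,0,0,1,0.041,0,-0.004,0,0,0,1,0.041,0,-0.004,0,0,0,1,0.041,0,-0.004,0,0,0,1,0.041,0,-0.004,0,0,0,1,0,0,0,0,0,0,1]'; python3 -m inch '[0,0,0,0,0,0,1]'
cat > st.py <<'E'
from h import *
import sys
n=int(sys.argv[1]) if len(sys.argv)>1 else 6
a=[]
for i in range(n):
    env.read_camera("side");s=env.state();a.append(np.r_[s["eef_pos"],s["ft_force"],s["moment"],s["tcp_rot"]])
m=np.mean(a,0);print("t",s["t"],"pos",m[:3].round(2),"F",m[3:6].round(2),"M",m[6:9].round(3),"rot",m[9:].round(4),"sd",np.std(a,0)[:6].round(2),"op",round(s["opening"]*95,2))
E
python3 st.py 6
```

```text
t: 8.55
eef_pos: [555.3, -149.1, 211.3]
tcp_rot: [-1.573, -0.0, -1.574]
ft_force: [1.1, -0.4, -1.0]
opening: 0.187
t: 8.65
eef_pos: [555.6, -145.7, 211.5]
tcp_rot: [-1.573, 0.001, -1.572]
ft_force: [-0.2, 0.1, -1.0]
opening: 0.19
t 8.95 pos [ 556.03 -144.21  212.19] F [-0.04  0.26 -0.93] M [-0.029 -0.106  0.014] rot [-1.5716e+00  3.0000e-04 -1.5693e+00] sd [0.17 0.29 0.29 0.25 0.62 0.52] op 17.95
```

```bash
python3 -m inch '[0.002,0.01,-0.0014,0,0,0,1,0,0.015,0,0,0,0,1,0,0.01,0,0,0,0,1,0,0.005,0,0,0,0,1,0,0,0,0,0,0,1,0,0,0,0,0,0,1]'; python3 st.py 4;  python3 - <<'E'
from h import *
import pickle
D=cam("side");S=cam("scene");W=cam("wrist");pickle.dump((S,D,W),open("ap.pkl","wb"))
crop(D,265,120,70,70,8,"pics/d6.png");crop(S,195,220,70,70,8,"pics/s6.png");crop(W,210,180,140,100,5,"pics/w6.png")
E
```

```text
t: 9.55
eef_pos: [554.9, -147.1, 172.8]
tcp_rot: [-1.57, -0.0, -1.57]
ft_force: [0.1, -0.4, -0.9]
opening: 0.188
t 9.75 pos [ 554.89 -147.16  173.08] F [-0.34  0.03 -0.95] M [-0.01  -0.098 -0.016] rot [-1.5700e+00 -4.0000e-04 -1.5701e+00] sd [0.04 0.01 0.03 0.24 0.29 0.42] op 18.02
```

View pics/d6.png

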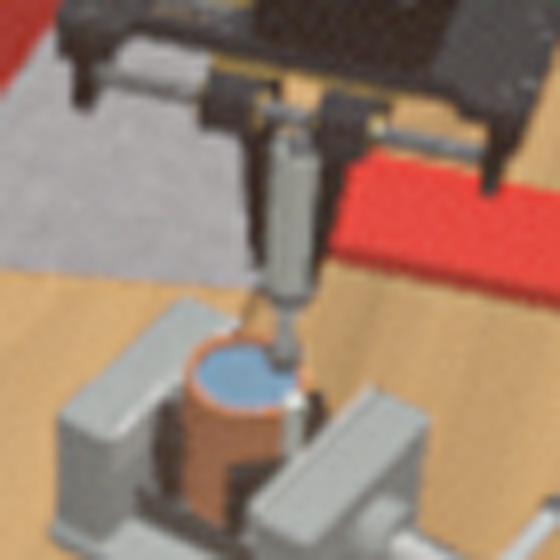

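View pics/s6.png

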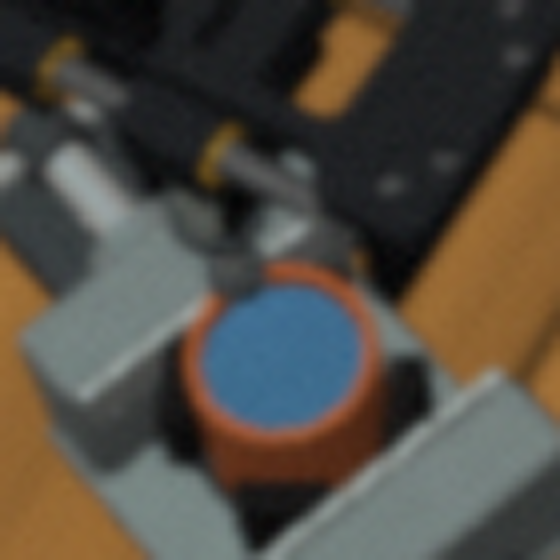

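View pics/w6.png

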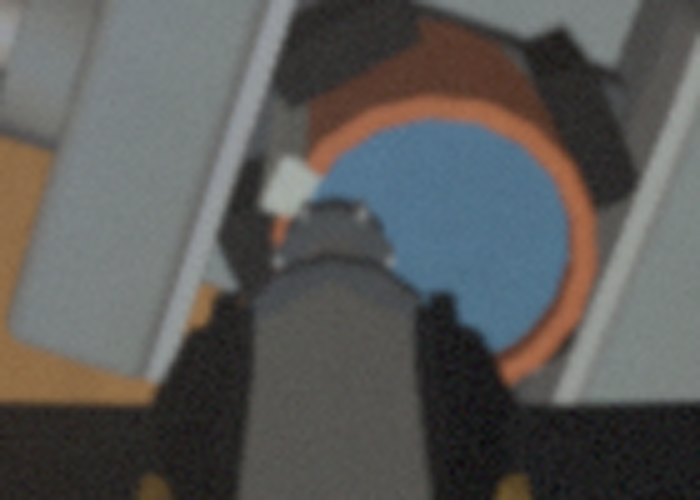

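Before contact: the blade is at side (300.7,163.7) and scene (224.7,254.4), hanging just above the rim by the pale seam. I'll triangulate it.

Run:
```python
from h import *
import pickle
S,D,W=pickle.load(open("ap.pkl","rb"))
s=lambda x,y:ray(S,195+x/8,220+y/8); d=lambda x,y:ray(D,265+x/8,120+y/8)
print("drum",tri([s(238,273),d(286,348)]))
print("tip",tri([s(240,297),d(288,372)]))
print("flange bottom",tri([s(200,228),d(288,302)]))
# predicted tips for stickouts, nose z=173.1-25.5
for st in(22,30,38):
    X=(554.9,-148.5,173.1-25.5-st)
    u,v=proj(S,X);a,b=proj(D,X);print(st,((u-195)*8,(v-220)*8),((a-265)*8,(b-120)*8))
```

```text
drum (array([ 554.37694358, -150.95171881,  120.50622536]), [np.float64(2.69432657441207), np.float64(2.69432657441197)])
tip (array([ 553.33173145, -152.11086687,  106.48038439]), [np.float64(3.115488348400565), np.float64(3.1154883484005294)])
flange bottom (array([ 551.69793405, -152.28159347,  145.95709899]), [np.float64(1.144336187884506), np.float64(1.1443361878845755)])
22 (np.float64(232.4238136533545), np.float64(256.2706309993969)) (np.float64(277.4356264125827), np.float64(343.56618669006116))
30 (np.float64(235.99833869440408), np.float64(269.0678483937445)) (np.float64(276.19831286992303), np.float64(358.21237965117484))
38 (np.float64(239.51640269659674), np.float64(281.66292867049697)) (np.float64(274.97155612753977), np.float64(372.7336108070847))
```

```bash
python3 -m inch '[-0.0016,0.002,0,0,0,0,1,0,0.003,0,0,0,0,1,0,0.003,0,0,0,0,1,0,0.002,0,0,0,0,1,0,0,0,0,0,0,1]'; python3 st.py 3
```

```text
t: 10.4
eef_pos: [554.5, -145.4, 162.2]
tcp_rot: [-1.571, 0.0, -1.57]
ft_force: [-0.2, 0.2, -1.4]
opening: 0.188
t 10.55 pos [ 554.69 -145.5   162.54] F [ 0.14 -0.36 -0.75] M [-0.02  -0.057  0.009] rot [-1.5709 -0.     -1.5702] sd [0.04 0.01 0.1  0.34 0.37 0.2 ] op 18.09
```

```bash
python3 -m inch '[0,0.0005,0,0,0,0,1,0,0.0005,0,0,0,0,1,0,0.0005,0,0,0,0,1,0,0.0005,0,0,0,0,1,0,0,0,0,0,0,1]'; python3 st.py 3
```

```text
t: 11.05
eef_pos: [554.7, -145.5, 160.6]
tcp_rot: [-1.571, -0.0, -1.57]
ft_force: [0.1, -0.2, -1.3]
opening: 0.187
t 11.2 pos [ 554.68 -145.49  160.62] F [-0.12  0.1  -1.28] M [-0.024 -0.095 -0.007] rot [-1.5708e+00 -1.0000e-04 -1.5702e+00] sd [0.01 0.01 0.01 0.41 0.74 0.3 ] op 17.78
```

```bash
python3 -m inch '[0,0.0005,0,0,0,0,1,0,0.0005,0,0,0,0,1,0,0,0,0,0,0,1]'; python3 st.py 3
```

```text
t: 11.5
eef_pos: [554.7, -145.5, 159.6]
tcp_rot: [-1.571, -0.0, -1.57]
ft_force: [0.4, -0.8, 0.2]
opening: 0.188
t 11.65 pos [ 554.74 -145.5   159.66] F [-0.01 -0.24 -0.29] M [-0.014 -0.124  0.004] rot [-1.5706e+00 -1.0000e-04 -1.5701e+00] sd [0.   0.01 0.01 0.38 0.26 0.73] op 17.9
```

```bash
python3 -m inch '[0,0.0003,0,0,0,0,1,0,0,0,0,0,0,1]'; python3 st.py 6
```

```text
t: 11.85
eef_pos: [554.8, -145.5, 159.4]
tcp_rot: [-1.571, -0.0, -1.57]
ft_force: [0.3, 0.2, 0.4]
opening: 0.184
t 12.15 pos [ 554.75 -145.51  159.4 ] F [ 0.37 -0.23  0.21] M [-0.088 -0.196 -0.034] rot [-1.5706e+00 -2.0000e-04 -1.5702e+00] sd [0.02 0.02 0.01 0.45 0.32 0.39] op 17.9
```

```bash
python3 -m inch '[0,-0.0015,0,0,0,0,1,0.00085,0,0.0018,0,0,0,1,0,0.001,0,0,0,0,1,0,0.0005,0,0,0,0,1,0,0,0,0,0,0,1]'; python3 st.py 3
```

```text
t: 12.65
eef_pos: [556.4, -146.3, 159.1]
tcp_rot: [-1.571, 0.0, -1.57]
ft_force: [0.4, -0.1, -0.8]
opening: 0.189
t 12.8 pos [ 556.41 -146.3   159.23] F [-0.67  0.15 -1.01] M [-0.001 -0.104  0.014] rot [-1.571  -0.     -1.5701] sd [0.02 0.01 0.04 0.33 0.27 0.08] op 17.76
```

```bash
python3 -m inch '[0,0.0004,0,0,0,0,1,0,0.0004,0,0,0,0,1,0,0.0004,0,0,0,0,1,0,0,0,0,0,0,1]'; python3 st.py 3
```

```text
t: 13.2
eef_pos: [556.4, -146.3, 158.1]
tcp_rot: [-1.571, -0.0, -1.57]
ft_force: [0.2, -0.0, -1.3]
opening: 0.187
t 13.35 pos [ 556.48 -146.33  158.1 ] F [ 0.18 -0.12 -1.3 ] M [-0.011 -0.095 -0.016] rot [-1.5708e+00 -1.0000e-04 -1.5701e+00] sd [0.   0.   0.01 0.34 0.21 0.15] op 18.07
```

```bash
python3 -m inch '[0,0.0003,0,0,0,0,1,0,0.0003,0,0,0,0,1,0,0,0,0,0,0,1]'; python3 st.py 4
```

```text
t: 13.65
eef_pos: [556.6, -146.4, 157.6]
tcp_rot: [-1.571, -0.0, -1.57]
ft_force: [0.8, 0.2, -0.1]
opening: 0.186
t 13.85 pos [ 556.56 -146.35  157.59] F [ 0.21 -0.19 -0.88] M [-0.046 -0.164 -0.014] rot [-1.5706e+00 -2.0000e-04 -1.5702e+00] sd [0.01 0.01 0.01 0.23 0.47 0.4 ] op 18.26
```

```bash
python3 -m inch '[0,-0.0012,0,0,0,0,1,-0.0003,0,-0.0007,0,0,0,1,-0.0003,0,-0.0007,0,0,0,1,0,0,0,0,0,0,1]'; python3 st.py 4
```

```text
t: 14.25
eef_pos: [555.2, -145.8, 158.9]
tcp_rot: [-1.57, -0.0, -1.57]
ft_force: [0.8, -1.1, -0.2]
opening: 0.19
t 14.45 pos [ 555.21 -145.79  158.81] F [ 1.27 -0.31 -0.5 ] M [-0.149 -0.397 -0.01 ] rot [-1.5704e+00 -2.0000e-04 -1.5702e+00] sd [0.01 0.01 0.01 0.21 0.24 0.45] op 17.91
```

```bash
cat > fc.py <<'E'
from h import *
import sys
n=int(sys.argv[1]) if len(sys.argv)>1 else 3
a=[]
for i in range(n):
    env.read_camera("side");s=env.state();a.append(np.r_[s["eef_pos"],s["ft_force"],s["moment"],s["tcp_rot"]])
m=np.mean(a,0);L=.24
fx=-(m[7]+.095)/L;fy=(m[6]+.012)/L
print("t",round(s["t"],2),"pos",m[:3].round(2),"F-w",(m[3:6]+[0,0,1]).round(2),"Fm",round(fx,2),round(fy,2),"|h|",round(np.hypot(fx,fy),2),"normal outward deg",round(np.degrees(np.arctan2(-fy,-fx)),1),"op",round(s["opening"]*95,2),m[9:].round(4))
E
python3 -m inch '[-0.0001,0,-0.0003,0,0,0,1,-0.0001,0,-0.0003,0,0,0,1,0,0,0,0,0,0,1]'; python3 fc.py 4
```

```text
t: 14.75
eef_pos: [554.8, -145.7, 158.9]
tcp_rot: [-1.57, -0.0, -1.57]
ft_force: [2.2, -1.2, -0.6]
opening: 0.188
t 14.95 pos [ 554.78 -145.65  158.88] F-w [ 4.   -1.2   0.56] Fm 3.49 -1.46 |h| 3.79 normal outward deg 157.3 op 17.7 [-1.5700e+00 -4.0000e-04 -1.5702e+00]
```

```bash
cat > arc.py <<'E'
# a0 a1 n d0 d1 : rows (tx,tz) in 0.1mm for circle arc, d radial (mm) blended
import numpy as np,sys
a0,a1,n,d0,d1=map(float,sys.argv[1:]);n=int(n)
a=np.radians(np.linspace(a0,a1,n+1));d=np.linspace(d0,d1,n+1)
p=np.c_[d*np.cos(a),d*np.sin(a)]
q=p.round(5);tx=-(np.diff(p[:,1]))/1000;tz=np.diff(p[:,0])/1000
for x,z in zip(tx,tz): print(f"{x:.4f},0,{z:.4f},0,0,0,1",end=",  ")
print()
E
python3 arc.py 155.2 137.2 5 17.3 17.3; python3 arc.py 137.2 119.2 5 17.3 17.3;python3 arc.py 119.2 101.2 5 17.3 17.3
```

```text
-0.0010,0,0.0005,0,0,0,1,  -0.0009,0,0.0005,0,0,0,1,  -0.0009,0,0.0006,0,0,0,1,  -0.0009,0,0.0007,0,0,0,1,  -0.0008,0,0.0007,0,0,0,1,  
-0.0008,0,0.0008,0,0,0,1,  -0.0007,0,0.0008,0,0,0,1,  -0.0007,0,0.0009,0,0,0,1,  -0.0006,0,0.0009,0,0,0,1,  -0.0006,0,0.0009,0,0,0,1,  
-0.0005,0,0.0010,0,0,0,1,  -0.0004,0,0.0010,0,0,0,1,  -0.0004,0,0.0010,0,0,0,1,  -0.0003,0,0.0010,0,0,0,1,  -0.0002,0,0.0011,0,0,0,1,
```

```bash
python3 -m inch '[-0.0010,0,0.0005,0,0,0,1,  -0.0009,0,0.0005,0,0,0,1,  -0.0009,0,0.0006,0,0,0,1,  -0.0009,0,0.0007,0,0,0,1,  -0.0008,0,0.0007,0,0,0,1]'; python3 fc.py 2
```

```text
t: 15.45
eef_pos: [557.4, -141.3, 158.9]
tcp_rot: [-1.571, -0.001, -1.57]
ft_force: [0.8, -6.1, 4.3]
opening: 0.185
t 15.55 pos [ 557.53 -141.18  158.91] F-w [ 1.03 -4.67  3.38] Fm 1.53 -4.43 |h| 4.68 normal outward deg 109.0 op 17.88 [-1.5707e+00 -6.0000e-04 -1.5700e+00]
```

```bash
python3 arc.py 137.2 119.2 5 17.3 17.0; python3 -m inch '[-0.0007,0,0.0008,0,0,0,1,  -0.0007,0,0.0009,0,0,0,1,  -0.0006,0,0.0009,0,0,0,1,  -0.0006,0,0.0009,0,0,0,1,  -0.0005,0,0.0009,0,0,0,1]'; python3 fc.py 2
```

```text
-0.0007,0,0.0008,0,0,0,1,  -0.0007,0,0.0008,0,0,0,1,  -0.0006,0,0.0009,0,0,0,1,  -0.0006,0,0.0009,0,0,0,1,  -0.0005,0,0.0009,0,0,0,1,  
t: 16.05
eef_pos: [561.4, -138.2, 158.8]
tcp_rot: [-1.572, -0.001, -1.57]
ft_force: [-1.8, -6.3, 3.5]
opening: 0.188
t 16.15 pos [ 561.66 -138.08  158.79] F-w [ 0.39 -4.97  4.14] Fm 0.57 -4.94 |h| 4.98 normal outward deg 96.5 op 17.6 [-1.5715e+00 -4.0000e-04 -1.5700e+00]
```

```bash
python3 arc.py 119.2 101.2 5 17.0 16.7; python3 -m inch '[-0.0004,0,0.0010,0,0,0,1,  -0.0004,0,0.0010,0,0,0,1,  -0.0003,0,0.0010,0,0,0,1,  -0.0002,0,0.0010,0,0,0,1,  -0.0002,0,0.0010,0,0,0,1]'; python3 fc.py 2
```

```text
-0.0004,0,0.0010,0,0,0,1,  -0.0004,0,0.0010,0,0,0,1,  -0.0003,0,0.0010,0,0,0,1,  -0.0002,0,0.0010,0,0,0,1,  -0.0002,0,0.0010,0,0,0,1,  
t: 16.65
eef_pos: [566.0, -136.5, 158.6]
tcp_rot: [-1.573, -0.0, -1.57]
ft_force: [-2.5, -6.0, 3.7]
opening: 0.188
t 16.75 pos [ 566.2  -136.47  158.59] F-w [-1.32 -5.13  4.2 ] Fm -1.75 -5.08 |h| 5.37 normal outward deg 71.0 op 18.08 [-1.5727 -0.     -1.57  ]
```

```bash
python3 arc.py 101.2 83.2 5 16.7 16.3; python3 -m inch '[-0.0001,0,0.0010,0,0,0,1,  0,0,0.0010,0,0,0,1,  0.0001,0,0.0010,0,0,0,1,  0.0001,0,0.0010,0,0,0,1,  0.0002,0,0.0010,0,0,0,1]'; python3 fc.py 2
```

```text
-0.0001,0,0.0010,0,0,0,1,  -0.0000,0,0.0010,0,0,0,1,  0.0000,0,0.0010,0,0,0,1,  0.0001,0,0.0010,0,0,0,1,  0.0002,0,0.0010,0,0,0,1,  
t: 17.25
eef_pos: [571.4, -136.4, 158.4]
tcp_rot: [-1.572, 0.001, -1.57]
ft_force: [-2.6, -2.1, 1.5]
opening: 0.184
t 17.35 pos [ 571.72 -136.45  158.46] F-w [-1.39 -2.5   1.96] Fm -1.44 -2.17 |h| 2.61 normal outward deg 56.3 op 17.85 [-1.5716e+00  5.0000e-04 -1.5702e+00]
```

```bash
python3 arc.py 83.2 65.2 5 16.3 16.5; python3 -m inch '[0.0001,0,0.0010,0,0,0,1,  0.0002,0,0.0010,0,0,0,1,  0.0002,0,0.0010,0,0,0,1,  0.0003,0,0.0009,0,0,0,1,  0.0004,0,0.0009,0,0,0,1]'; python3 fc.py 2
```

```text
0.0001,0,0.0010,0,0,0,1,  0.0002,0,0.0010,0,0,0,1,  0.0002,0,0.0010,0,0,0,1,  0.0003,0,0.0010,0,0,0,1,  0.0004,0,0.0010,0,0,0,1,  
t: 17.85
eef_pos: [576.8, -137.8, 158.6]
tcp_rot: [-1.571, 0.0, -1.57]
ft_force: [-0.9, -0.5, -0.0]
opening: 0.19
t 17.95 pos [ 576.96 -137.89  158.67] F-w [-0.65 -0.1   0.59] Fm -0.28 -0.41 |h| 0.5 normal outward deg 55.5 op 17.95 [-1.5705  0.     -1.5702]
```

```bash
python3 -m inch '[-0.0003,0,0.0001,0,0,0,1,  -0.0003,0,0.0001,0,0,0,1,  0,0,0,0,0,0,1]'; python3 fc.py 2
```

```text
t: 18.25
eef_pos: [576.9, -137.4, 158.8]
tcp_rot: [-1.571, -0.0, -1.57]
ft_force: [0.3, -1.4, -1.1]
opening: 0.184
t 18.35 pos [ 576.94 -137.43  158.77] F-w [-0.55 -1.92  0.39] Fm -0.21 -1.98 |h| 1.99 normal outward deg 83.8 op 17.99 [-1.5706e+00 -3.0000e-04 -1.5701e+00]
```

```bash
python3 -m inch '[-0.0003,0,0.0002,0,0,0,1,  0,0,0.0002,0,0,0,1]'; python3 fc.py 4
```

```text
t: 18.55
eef_pos: [577.1, -137.2, 158.7]
tcp_rot: [-1.571, -0.0, -1.57]
ft_force: [-1.7, -2.8, 0.3]
opening: 0.187
t 18.75 pos [ 577.15 -137.15  158.72] F-w [-1.55 -3.35  1.19] Fm -1.58 -3.62 |h| 3.95 normal outward deg 66.5 op 17.64 [-1.5711e+00 -3.0000e-04 -1.5701e+00]
```

```bash
python3 arc.py 67 49 5 17.0 17.1; python3 -m inch '[0.0004,0,0.0010,0,0,0,1,  0.0004,0,0.0010,0,0,0,1,  0.0005,0,0.0009,0,0,0,1,  0.0006,0,0.0009,0,0,0,1,  0.0006,0,0.0008,0,0,0,1]'; python3 fc.py 2
```

```text
0.0004,0,0.0010,0,0,0,1,  0.0005,0,0.0010,0,0,0,1,  0.0006,0,0.0009,0,0,0,1,  0.0006,0,0.0009,0,0,0,1,  0.0007,0,0.0008,0,0,0,1,  
t: 19.25
eef_pos: [581.5, -139.2, 158.7]
tcp_rot: [-1.572, 0.001, -1.57]
ft_force: [-4.7, -1.6, 3.3]
opening: 0.19
t 19.35 pos [ 581.67 -139.35  158.75] F-w [-4.38 -1.72  3.92] Fm -4.37 -1.67 |h| 4.68 normal outward deg 20.9 op 17.83 [-1.5715e+00  4.0000e-04 -1.5702e+00]
```

```bash
python3 arc.py 49 31 5 17.3 17.0; python3 -m inch '[0.0008,0,0.0008,0,0,0,1,  0.0008,0,0.0007,0,0,0,1,  0.0008,0,0.0007,0,0,0,1,  0.0009,0,0.0006,0,0,0,1,  0.0009,0,0.0006,0,0,0,1]'; python3 fc.py 2
```

```text
0.0008,0,0.0008,0,0,0,1,  0.0008,0,0.0007,0,0,0,1,  0.0009,0,0.0006,0,0,0,1,  0.0009,0,0.0006,0,0,0,1,  0.0009,0,0.0005,0,0,0,1,  
t: 19.85
eef_pos: [585.4, -143.7, 158.7]
tcp_rot: [-1.571, 0.0, -1.57]
ft_force: [-3.8, 0.7, 0.5]
opening: 0.188
t 19.95 pos [ 585.57 -143.84  158.71] F-w [-2.65 -0.28  2.34] Fm -2.77 -0.45 |h| 2.81 normal outward deg 9.3 op 17.67 [-1.5703e+00 -1.0000e-04 -1.5702e+00]
```

```bash
python3 arc.py 31 13 5 17.5 17.8; python3 -m inch '[0.0009,0,0.0006,0,0,0,1,  0.0010,0,0.0005,0,0,0,1,  0.0010,0,0.0005,0,0,0,1,  0.0010,0,0.0004,0,0,0,1,  0.0010,0,0.0003,0,0,0,1]'; python3 fc.py 2
```

```text
0.0009,0,0.0006,0,0,0,1,  0.0010,0,0.0005,0,0,0,1,  0.0010,0,0.0005,0,0,0,1,  0.0010,0,0.0004,0,0,0,1,  0.0011,0,0.0003,0,0,0,1,  
t: 20.45
eef_pos: [587.8, -148.7, 158.7]
tcp_rot: [-1.57, -0.0, -1.57]
ft_force: [-1.9, 0.6, 0.1]
opening: 0.188
t 20.55 pos [ 587.77 -148.83  158.74] F-w [-1.45 -0.24  1.76] Fm -1.56 0.2 |h| 1.57 normal outward deg -7.1 op 17.7 [-1.5704e+00 -3.0000e-04 -1.5702e+00]
```

```bash
python3 arc.py 13 -5 5 17.6 18.1; python3 -m inch '[0.0010,0,0.0003,0,0,0,1,  0.0011,0,0.0003,0,0,0,1,  0.0011,0,0.0002,0,0,0,1,  0.0011,0,0.0001,0,0,0,1,  0.0012,0,0,0,0,0,1]'; python3 fc.py 2
```

```text
0.0011,0,0.0003,0,0,0,1,  0.0011,0,0.0002,0,0,0,1,  0.0011,0,0.0002,0,0,0,1,  0.0011,0,0.0001,0,0,0,1,  0.0011,0,0.0000,0,0,0,1,  
t: 21.05
eef_pos: [588.6, -154.2, 158.8]
tcp_rot: [-1.571, -0.0, -1.57]
ft_force: [-1.6, 1.2, -0.4]
opening: 0.193
t 21.15 pos [ 588.54 -154.33  158.74] F-w [-1.58  0.26  1.76] Fm -1.39 0.46 |h| 1.46 normal outward deg -18.2 op 17.86 [-1.5706e+00 -2.0000e-04 -1.5702e+00]
```

```bash
python3 arc.py -5 -23 5 18.0 18.6; python3 -m inch '[0.0012,0,0.0001,0,0,0,1,  0.0012,0,0,0,0,0,1,  0.0011,0,-0.0001,0,0,0,1,  0.0011,0,-0.0001,0,0,0,1,  0.0011,0,-0.0002,0,0,0,1]'; python3 fc.py 2
```

```text
0.0011,0,-0.0000,0,0,0,1,  0.0011,0,-0.0001,0,0,0,1,  0.0011,0,-0.0002,0,0,0,1,  0.0011,0,-0.0002,0,0,0,1,  0.0011,0,-0.0003,0,0,0,1,  
t: 21.65
eef_pos: [588.1, -159.7, 158.8]
tcp_rot: [-1.571, 0.0, -1.57]
ft_force: [-1.6, 3.8, 2.7]
opening: 0.186
t 21.75 pos [ 588.04 -159.86  158.75] F-w [-3.2   2.56  2.73] Fm -2.77 2.53 |h| 3.75 normal outward deg -42.4 op 17.58 [-1.5711e+00  1.0000e-04 -1.5702e+00]
```

```bash
python3 arc.py -22 -40 5 18.8 18.8; python3 -m inch '[0.0011,0,-0.0005,0,0,0,1,  0.0011,0,-0.0005,0,0,0,1,  0.0010,0,-0.0006,0,0,0,1,  0.0010,0,-0.0007,0,0,0,1,  0.0009,0,-0.0007,0,0,0,1]'; python3 fc.py 2
```

```text
0.0011,0,-0.0005,0,0,0,1,  0.0010,0,-0.0005,0,0,0,1,  0.0010,0,-0.0006,0,0,0,1,  0.0010,0,-0.0007,0,0,0,1,  0.0009,0,-0.0007,0,0,0,1,  
t: 22.25
eef_pos: [585.3, -165.0, 158.8]
tcp_rot: [-1.57, -0.0, -1.57]
ft_force: [0.1, 3.7, 2.1]
opening: 0.187
t 22.35 pos [ 585.17 -165.16  158.79] F-w [-0.99  2.11  2.54] Fm -1.45 2.69 |h| 3.05 normal outward deg -61.7 op 18.18 [-1.5706e+00 -3.0000e-04 -1.5702e+00]
```

```bash
python3 arc.py -40 -58 5 19.0 19.3; python3 -m inch '[0.0010,0,-0.0007,0,0,0,1,  0.0009,0,-0.0008,0,0,0,1,  0.0009,0,-0.0008,0,0,0,1,  0.0008,0,-0.0009,0,0,0,1,  0.0007,0,-0.0009,0,0,0,1]'; python3 fc.py 2
```

```text
0.0009,0,-0.0008,0,0,0,1,  0.0009,0,-0.0008,0,0,0,1,  0.0008,0,-0.0009,0,0,0,1,  0.0008,0,-0.0009,0,0,0,1,  0.0007,0,-0.0010,0,0,0,1,  
t: 22.85
eef_pos: [581.2, -169.2, 158.8]
tcp_rot: [-1.57, -0.0, -1.57]
ft_force: [0.1, 5.0, 2.5]
opening: 0.184
t 22.95 pos [ 580.97 -169.32  158.79] F-w [-0.9   3.31  4.1 ] Fm -0.45 3.99 |h| 4.01 normal outward deg -83.5 op 17.7 [-1.5707e+00 -2.0000e-04 -1.5702e+00]
```

```bash
python3 arc.py -58 -76 5 19.4 19.3; python3 -m inch '[0.0007,0,-0.0010,0,0,0,1,  0.0006,0,-0.0010,0,0,0,1,  0.0005,0,-0.0011,0,0,0,1,  0.0004,0,-0.0011,0,0,0,1,  0.0003,0,-0.0011,0,0,0,1]'; python3 fc.py 2
```

```text
0.0006,0,-0.0011,0,0,0,1,  0.0005,0,-0.0011,0,0,0,1,  0.0005,0,-0.0011,0,0,0,1,  0.0004,0,-0.0012,0,0,0,1,  0.0003,0,-0.0012,0,0,0,1,  
t: 23.45
eef_pos: [576.3, -171.8, 158.9]
tcp_rot: [-1.569, -0.0, -1.57]
ft_force: [2.2, 4.8, 2.3]
opening: 0.185
t 23.55 pos [ 576.02 -171.83  158.92] F-w [0.57 4.21 3.88] Fm 0.87 4.22 |h| 4.31 normal outward deg -101.7 op 18.0 [-1.5699e+00 -3.0000e-04 -1.5702e+00]
```

```bash
python3 arc.py -74 -92 5 19.6 19.3; python3 -m inch '[0.0003,0,-0.0012,0,0,0,1,  0.0002,0,-0.0012,0,0,0,1,  0.0001,0,-0.0012,0,0,0,1,  0,0,-0.0012,0,0,0,1,  -0.0001,0,-0.0012,0,0,0,1]'; python3 fc.py 2
```

```text
0.0002,0,-0.0012,0,0,0,1,  0.0002,0,-0.0012,0,0,0,1,  0.0001,0,-0.0012,0,0,0,1,  0.0000,0,-0.0012,0,0,0,1,  -0.0001,0,-0.0012,0,0,0,1,  
t: 24.05
eef_pos: [570.3, -172.5, 158.9]
tcp_rot: [-1.569, -0.001, -1.57]
ft_force: [3.7, 3.3, 2.7]
opening: 0.187
t 24.15 pos [ 569.87 -172.4   158.87] F-w [1.87 2.7  3.95] Fm 2.12 3.1 |h| 3.75 normal outward deg -124.4 op 18.18 [-1.5702e+00 -5.0000e-04 -1.5701e+00]
```

```bash
python3 arc.py -92 -110 5 19.4 19.2; python3 -m inch '[-0.0002,0,-0.0012,0,0,0,1,  -0.0002,0,-0.0012,0,0,0,1,  -0.0003,0,-0.0012,0,0,0,1,  -0.0004,0,-0.0012,0,0,0,1,  -0.0005,0,-0.0011,0,0,0,1]'; python3 fc.py 2
```

```text
-0.0001,0,-0.0012,0,0,0,1,  -0.0002,0,-0.0012,0,0,0,1,  -0.0003,0,-0.0012,0,0,0,1,  -0.0003,0,-0.0012,0,0,0,1,  -0.0004,0,-0.0011,0,0,0,1,  
t: 24.65
eef_pos: [563.8, -170.7, 158.7]
tcp_rot: [-1.571, -0.0, -1.57]
ft_force: [2.6, 1.8, 2.5]
opening: 0.186
t 24.75 pos [ 563.61 -170.61  158.72] F-w [2.2  2.45 3.14] Fm 2.28 2.08 |h| 3.09 normal outward deg -137.6 op 17.8 [-1.5711e+00 -1.0000e-04 -1.5701e+00]
```

```bash
python3 arc.py -111 -129 5 19.0 18.8; python3 -m inch '[-0.0005,0,-0.0011,0,0,0,1,  -0.0006,0,-0.0011,0,0,0,1,  -0.0006,0,-0.0010,0,0,0,1,  -0.0007,0,-0.0010,0,0,0,1,  -0.0008,0,-0.0009,0,0,0,1]'; python3 fc.py 2
```

```text
-0.0005,0,-0.0011,0,0,0,1,  -0.0006,0,-0.0010,0,0,0,1,  -0.0006,0,-0.0010,0,0,0,1,  -0.0007,0,-0.0010,0,0,0,1,  -0.0007,0,-0.0009,0,0,0,1,  
t: 25.25
eef_pos: [558.8, -167.5, 158.8]
tcp_rot: [-1.571, -0.0, -1.57]
ft_force: [3.3, 0.5, 1.1]
opening: 0.185
t 25.35 pos [ 558.56 -167.31  158.73] F-w [3.14 1.37 3.42] Fm 2.8 1.04 |h| 2.98 normal outward deg -159.6 op 17.8 [-1.5711 -0.     -1.5701]
```

```bash
python3 arc.py -130 -148 5 18.8 18.5; python3 -m inch '[-0.0008,0,-0.0008,0,0,0,1,  -0.0009,0,-0.0008,0,0,0,1,  -0.0010,0,-0.0007,0,0,0,1,  -0.0010,0,-0.0007,0,0,0,1,  -0.0010,0,-0.0006,0,0,0,1]'; python3 fc.py 2
```

```text
-0.0008,0,-0.0008,0,0,0,1,  -0.0009,0,-0.0008,0,0,0,1,  -0.0009,0,-0.0007,0,0,0,1,  -0.0010,0,-0.0007,0,0,0,1,  -0.0010,0,-0.0006,0,0,0,1,  
t: 25.85
eef_pos: [555.1, -162.7, 158.7]
tcp_rot: [-1.571, -0.0, -1.57]
ft_force: [3.1, -1.7, 1.7]
opening: 0.192
t 25.95 pos [ 555.   -162.54  158.72] F-w [2.91 0.79 2.37] Fm 2.68 0.36 |h| 2.7 normal outward deg -172.3 op 17.96 [-1.571  -0.     -1.5701]
```

```bash
python3 arc.py -148 -166 5 18.4 18.3; python3 -m inch '[-0.0010,0,-0.0006,0,0,0,1,  -0.0010,0,-0.0005,0,0,0,1,  -0.0011,0,-0.0005,0,0,0,1,  -0.0011,0,-0.0004,0,0,0,1,  -0.0011,0,-0.0003,0,0,0,1]'; python3 fc.py 2
```

```text
-0.0010,0,-0.0006,0,0,0,1,  -0.0010,0,-0.0005,0,0,0,1,  -0.0011,0,-0.0004,0,0,0,1,  -0.0011,0,-0.0004,0,0,0,1,  -0.0011,0,-0.0003,0,0,0,1,  
t: 26.45
eef_pos: [553.0, -157.5, 158.8]
tcp_rot: [-1.57, -0.0, -1.57]
ft_force: [4.4, -2.8, 1.0]
opening: 0.186
t 26.55 pos [ 552.92 -157.3   158.81] F-w [ 3.81 -1.13  3.62] Fm 3.83 -0.92 |h| 3.94 normal outward deg 166.5 op 17.74 [-1.5706e+00 -1.0000e-04 -1.5701e+00]
```

Total about 5.4 N, at -166°.

```bash
python3 arc.py -166 -184 5 18.2 17.8; python3 -m inch '[-0.0011,0,-0.0002,0,0,0,1,  -0.0011,0,-0.0001,0,0,0,1,  -0.0011,0,0,0,0,0,1,  -0.0011,0,0.0001,0,0,0,1,  -0.0011,0,0.0001,0,0,0,1]'; python3 fc.py 2
```

```text
-0.0011,0,-0.0002,0,0,0,1,  -0.0011,0,-0.0001,0,0,0,1,  -0.0011,0,-0.0000,0,0,0,1,  -0.0011,0,0.0001,0,0,0,1,  -0.0011,0,0.0001,0,0,0,1,  
t: 27.05
eef_pos: [552.8, -152.0, 158.7]
tcp_rot: [-1.571, -0.0, -1.57]
ft_force: [3.1, -3.2, 2.3]
opening: 0.186
t 27.15 pos [ 552.8  -151.77  158.73] F-w [ 2.85 -2.08  2.91] Fm 3.27 -2.17 |h| 3.93 normal outward deg 146.4 op 17.9 [-1.5708 -0.     -1.5701]
```

```bash
python3 arc.py -183.6 -204 6 17.8 17.3; python3 -m inch '[-0.0010,0,0.0002,0,0,0,1,  -0.0010,0,0.0002,0,0,0,1,  -0.0010,0,0.0003,0,0,0,1,  -0.0010,0,0.0004,0,0,0,1,  -0.0010,0,0.0004,0,0,0,1, -0.0010,0,0.0004,0,0,0,1,0,0,0,0,0,0,1,0,0,0,0,0,0,1]'; python3 fc.py 4
```

```text
-0.0010,0,0.0002,0,0,0,1,  -0.0010,0,0.0002,0,0,0,1,  -0.0010,0,0.0003,0,0,0,1,  -0.0010,0,0.0004,0,0,0,1,  -0.0010,0,0.0004,0,0,0,1,  -0.0009,0,0.0005,0,0,0,1,  
t: 27.95
eef_pos: [554.7, -145.8, 158.7]
tcp_rot: [-1.571, 0.0, -1.57]
ft_force: [1.4, -3.4, 2.7]
opening: 0.187
t 28.15 pos [ 554.69 -145.8   158.72] F-w [ 2.77 -2.59  3.19] Fm 2.81 -2.67 |h| 3.88 normal outward deg 136.5 op 17.96 [-1.5708e+00  1.0000e-04 -1.5702e+00]
```

```bash
python3 -m inch '[0.0003,-0.0005,0.0007,0,0,0,1, 0.0005,-0.003,0.001,0,0,0,1, 0,-0.01,0,0,0,0,1,0,-0.02,0,0,0,0,1,0,-0.015,0,0,0,0,1,0,-0.006,0,0,0,0,1,0,0,0,0,0,0,1]'; python3 st.py 4
```

```text
t: 28.85
eef_pos: [556.4, -146.6, 214.0]
tcp_rot: [-1.57, -0.0, -1.57]
ft_force: [-0.3, -0.5, -1.3]
opening: 0.188
t 29.05 pos [ 556.05 -146.55  212.75] F [ 0.03 -0.04 -0.84] M [-0.015 -0.127 -0.022] rot [-1.5717e+00  3.0000e-04 -1.5701e+00] sd [0.07 0.02 0.3  0.24 0.48 0.34] op 18.09
```

```bash
python3 -m inch '[-0.041,0,0.004,0,0,0,1,-0.041,0,0.004,0,0,0,1,-0.041,0,0.004,0,0,0,1,-0.041,0,0.004,0,0,0,1,-0.041,0,0.004,0,0,0,1,-0.041,0,0.004,0,0,0,1,-0.041,0,0.004,0,0,0,1,-0.041,0,0.004,0,0,0,1,-0.041,0,0.004,0,0,0,1,0,0,0,0,0,0,1]'; python3 -m inch '[0,0,0,0,0,0,1,0,0,0,0,0,0,1]'; python3 st.py 4
python3 - <<'E'
from h import *
import pickle
D=cam("side");S=cam("scene");W=cam("wrist");pickle.dump((S,D,W),open("ret.pkl","wb"))
crop(D,210,193,80,80,7,"pics/d7.png");crop(S,281,80,80,80,7,"pics/s7.png");crop(W,230,170,100,120,6,"pics/w7.png")
E
```

```text
t: 30.05
eef_pos: [591.7, 226.5, 212.1]
tcp_rot: [-1.572, 0.0, -1.566]
ft_force: [-0.9, -0.4, -2.0]
opening: 0.185
t: 30.25
eef_pos: [592.0, 221.5, 212.7]
tcp_rot: [-1.572, -0.001, -1.571]
ft_force: [2.6, -0.1, -1.6]
opening: 0.191
t 30.45 pos [592.2  221.22 213.12] F [ 0.04  0.12 -0.6 ] M [-0.019 -0.084  0.001] rot [-1.5711e+00 -3.0000e-04 -1.5715e+00] sd [0.06 0.06 0.13 0.39 0.33 0.36] op 17.73
```

View pics/d7.png

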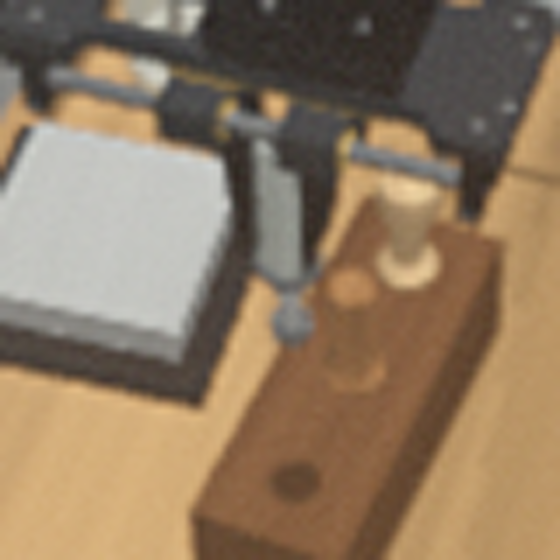

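View pics/s7.png

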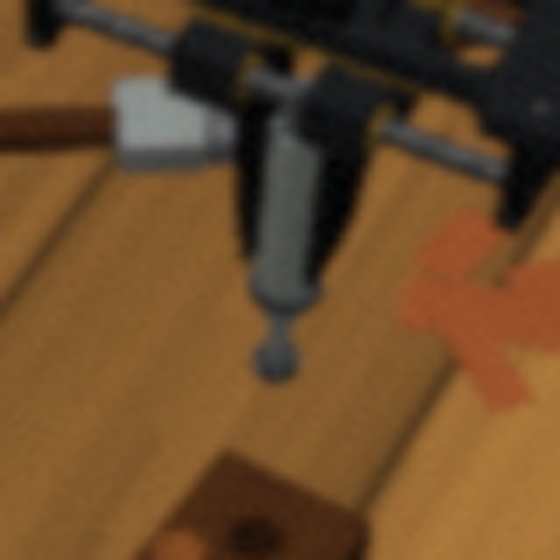

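View pics/w7.png

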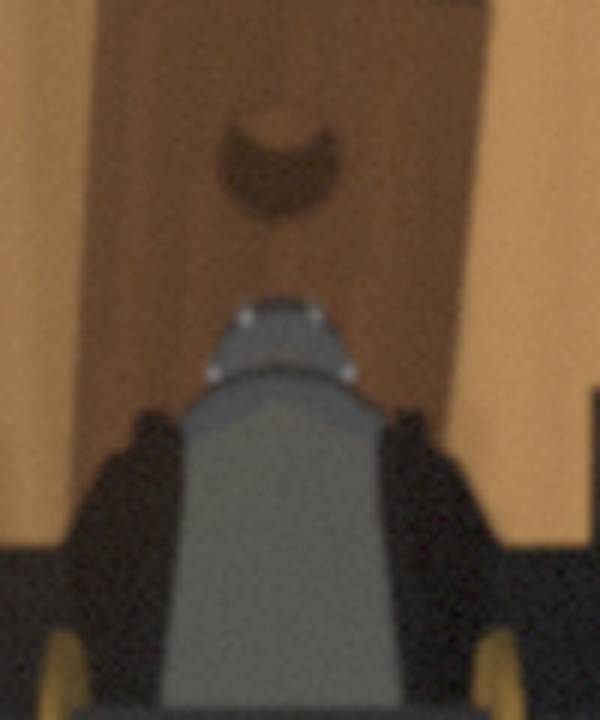

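The tool sits in the fingers exactly as when it was lifted: blade edge at the same pixel (280,300 in the crop). The hole is straight ahead, so I only need to correct 2.7 mm in y.

```bash
python3 -m inch '[-0.0027,0.01,-0.0004,0,0,0,1,0,0.02,0,0,0,0,1,0,0.02,0,0,0,0,1,0,0.01,0,0,0,0,1,0,0,0,0,0,0,1,0,0,0,0,0,0,1]'; python3 st.py 4
```

```text
t: 31.2
eef_pos: [592.0, 225.1, 153.5]
tcp_rot: [-1.57, -0.0, -1.57]
ft_force: [-0.3, 0.1, -1.0]
opening: 0.188
t 31.4 pos [592.11 225.12 154.04] F [-0.28  0.04 -1.28] M [-0.033 -0.09   0.012] rot [-1.5695e+00  3.0000e-04 -1.5701e+00] sd [0.04 0.03 0.07 0.41 0.5  0.55] op 18.06
```

```bash
python3 -m inch '[0.0012,0.006,-0.0003,0,0,0,1,0,0.006,0,0,0,0,1,0,0.004,0,0,0,0,1,0,0,0,0,0,0,1,0,0,0,0,0,0,1]'; python3 st.py 4
```

```text
t: 31.9
eef_pos: [591.5, 223.8, 137.0]
tcp_rot: [-1.571, -0.0, -1.57]
ft_force: [-0.2, -0.2, -1.5]
opening: 0.188
t 32.1 pos [591.53 223.82 137.32] F [ 0.16 -0.07 -1.06] M [-0.005 -0.111  0.027] rot [-1.5706 -0.     -1.5701] sd [0.02 0.01 0.06 0.44 0.49 0.67] op 17.82
```

Aligned. I'll lower 20 mm and watch the force.

```bash
python3 -m inch '[0,0.005,0.0003,0,0,0,1,0,0.005,0,0,0,0,1,0,0.005,0,0,0,0,1,0,0.005,0,0,0,0,1,0,0,0,0,0,0,1]'; python3 st.py 3
```

```text
t: 32.6
eef_pos: [591.4, 223.7, 116.2]
tcp_rot: [-1.572, -0.0, -1.57]
ft_force: [-0.7, 0.5, -0.9]
opening: 0.189
t 32.75 pos [591.7  223.77 116.97] F [-0.39  0.08 -1.08] M [ 0.027 -0.138  0.013] rot [-1.5712e+00 -2.0000e-04 -1.5702e+00] sd [0.11 0.04 0.23 0.44 0.65 0.41] op 17.79
```

```bash
python3 -m inch '[0,0.006,0,0,0,0,1,0,0.006,0,0,0,0,1,0,0.006,0,0,0,0,1,0,0.005,0,0,0,0,1,0,0,0,0,0,0,1]'; python3 st.py 3
```

```text
t: 33.25
eef_pos: [591.4, 223.6, 93.2]
tcp_rot: [-1.572, -0.0, -1.57]
ft_force: [-0.7, 0.3, -0.3]
opening: 0.19
t 33.4 pos [591.73 223.78  94.01] F [-0.28  0.4  -0.93] M [-0.026 -0.119  0.009] rot [-1.5711e+00 -2.0000e-04 -1.5701e+00] sd [0.1  0.03 0.24 0.12 0.25 0.28] op 17.92
```

```bash
python3 -m inch '[0,0.005,0.0001,0,0,0,1,0,0.005,0,0,0,0,1,0,0.003,0,0,0,0,1,0,0.001,0,0,0,0,1,0,0,0,0,0,0,1]'; python3 st.py 3
```

```text
t: 33.9
eef_pos: [591.8, 223.8, 80.0]
tcp_rot: [-1.571, -0.0, -1.57]
ft_force: [-1.0, 0.3, -0.3]
opening: 0.187
t 34.05 pos [591.9  223.79  80.26] F [ 0.47 -0.37 -0.92] M [ 0.024 -0.096  0.006] rot [-1.5707e+00 -1.0000e-04 -1.5702e+00] sd [0.03 0.02 0.08 0.46 0.14 0.14] op 17.75
```

```bash
python3 -m inch '[0,0.001,0,0,0,0,1,0,0.001,0,0,0,0,1,0,0.0005,0,0,0,0,1,0,0,0,0,0,0,1]'; python3 st.py 4
```

```text
t: 34.45
eef_pos: [591.8, 223.8, 77.6]
tcp_rot: [-1.571, -0.0, -1.57]
ft_force: [0.2, -0.4, -1.1]
opening: 0.183
t 34.65 pos [591.84 223.79  77.7 ] F [-0.06  0.19 -1.06] M [-0.002 -0.083  0.024] rot [-1.5708e+00 -1.0000e-04 -1.5701e+00] sd [0.01 0.01 0.01 0.54 0.28 0.51] op 17.73
```

```bash
python3 -m inch '[0,0.0003,0,0,0,0,1,0,0,0,0,0,0,1]'; python3 st.py 2; python3 -m inch '[0,0,0,0,0,0,-1,0,0,0,0,0,0,-1,0,0,0,0,0,0,-1,0,0,0,0,0,0,-1,0,0,0,0,0,0,-1,0,0,0,0,0,0,-1,0,0,0,0,0,0,-1,0,0,0,0,0,0,-1,0,0,0,0,0,0,-1,0,0,0,0,0,0,-1]'
```

```text
t: 34.85
eef_pos: [591.9, 223.8, 77.6]
tcp_rot: [-1.571, -0.0, -1.57]
ft_force: [-1.1, -0.2, 1.6]
opening: 0.183
t 34.95 pos [591.88 223.81  77.56] F [-1.   -0.63  1.53] M [-0.05   0.042 -0.008] rot [-1.5706 -0.     -1.5701] sd [0.   0.01 0.   0.34 0.29 0.16] op 17.86
t: 35.95
eef_pos: [591.8, 223.8, 77.4]
tcp_rot: [-1.571, -0.0, -1.57]
ft_force: [0.8, 0.8, 1.2]
opening: 0.963
```

The flange seated with about +2.5 N, at the same height as at the start. I've let go, so now I retreat straight up, back off and look.

```bash
python3 -m inch '[0,-0.01,0,0,0,0,-1,0,-0.025,0,0,0,0,-1,0,-0.04,0,0,0,0,-1,0,-0.04,0,0,0,0,-1,0.035,-0.01,0,0,0,0,-1,0.04,0,-0.006,0,0,0,-1,0,0,-0.006,0,0,0,-1,0,0,0,0,0,0,-1,0,0,0,0,0,0,-1]'
python3 - <<'E'
from h import *
W=cam("wrist");D=cam("side");S=cam("scene");cv2.imwrite("pics/w8.png",W["pixels"]);crop(D,210,193,80,80,7,"pics/d8.png");cv2.imwrite("pics/s8.png",S["pixels"])
crop(W,250,80,80,80,7,"pics/w8c.png");s=env.state();print(s["eef_pos"],s["opening"],s["t"],s["ft_force"],proj(W,(592,222,134)),proj(W,(592,222,66)))
E
```

```text
t: 36.85
eef_pos: [580.0, 149.4, 202.8]
tcp_rot: [-1.57, 0.0, -1.57]
ft_force: [0.5, 0.4, -0.3]
opening: 0.999
[580.00767002 149.64899556 202.26544745] 1.002308714006794 37.0 [ 0.05823459  0.79261537 -0.05179615] (np.float64(293.23017731642403), np.float64(126.89038549123588)) (np.float64(289.4149177073968), np.float64(126.36350699583454))
```

View pics/w8.png

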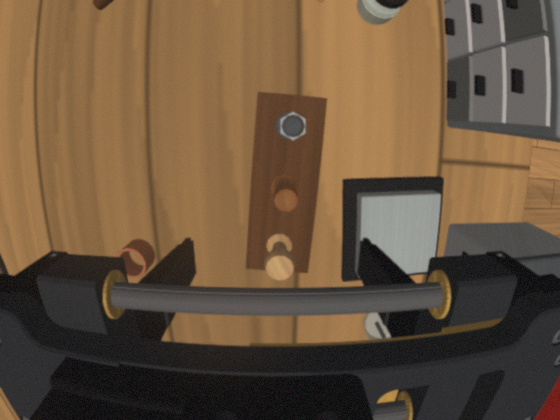

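View pics/d8.png

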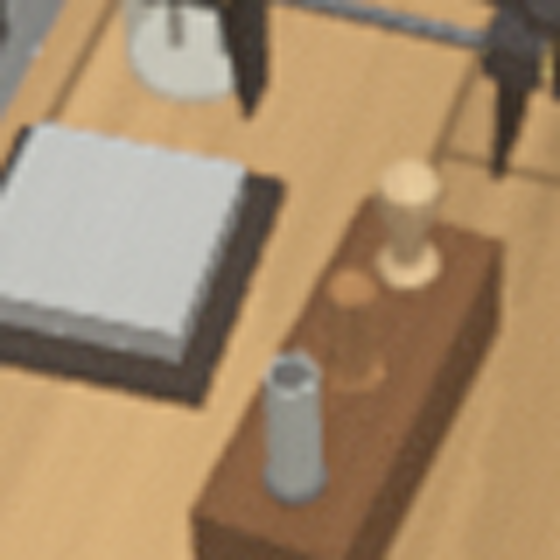

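View pics/s8.png

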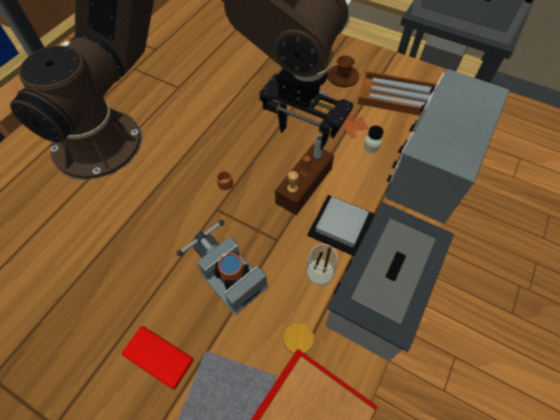

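The tool stands at wrist pixel (293,126), the same as before the pickup. It is upright with its flange on the block, and the other objects are where they were. Handing in.

```bash
python3 -c "
from cell import env
print(env.job_done(), env.state()['t'])"
```

```text
the job is handed in; nothing more can be done
the job is handed in; nothing more can be done
```

I ran the cone blade once clockwise round the inner edge, seam to seam. The tool is back in its own hole, seated and released, and the job is handed in with no verdict reported.

- **Circle:** it took about 13 s rather than 10, because I stopped every 18° to read the force and stopped longer at the quarter mark. I found the edge by feel. I also touched the seam lightly twice before starting, to find the height.
- **Pressure:** the readings were mostly 2–6.8 N, with a highest single reading of about 7.5 N. Just before the quarter mark the force fell to about 0.7 N. I pressed back to 4 N there and held it before going on. Between stops I had no force readings, so I can't rule out brief spikes or dips.
- **Enamel:** by my estimate the point stayed about 3 mm below the rim, and at most 5 mm during the first feel. The enamel face is 6 mm down. I saw no sign of contact.
- **Final check:** the tool reached the same height as at pickup (77.6 mm) and the flange seated with about 2.5 N. After release, the handle was at its starting pixel in the wrist camera, upright, and nothing else in the pictures had visibly moved. The gripper was open and clear at about 37 s of the 72 s allowed.
- **Disagreement:** the scene and side cameras placed things up to about 2 mm differently in y from the wrist camera, so I relied on the wrist camera and the force readings.

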